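# Weigh a forged stirrup on the spring hook scale

## Robot

A 6-joint arm with a two-finger parallel gripper is mounted at the origin on the work surface. World frame = base frame: x ahead of the robot, y to its left, z up, the work surface at z = 0. Lengths are in m, angles in rad, forces in N, time in s.
With the tool pointing down it reaches from about 0.3 to 0.875 m from the base axis. Payload 6.4 kg.
Tool frame: the origin (TCP) lies at the very end of the fingers, on their centre line; the grasp point (between the pads) lies 19 mm behind it; z points along the fingers, y is the direction in which the jaws open and shut (so a half turn about z gives the same grasp; the last joint's range is limited). The gripper opens to 85 mm and grips with 20 to 120 N. Pads are 22 mm wide; open, the fingers measure 114 mm over their backs; the gripper's body (76 mm by 85 mm) begins 54 mm behind the grasp point. The pads swing forward as they close: fully open they stand 13 mm farther back than shut.
Start: joints at [-1.314, 0.181, 1.607, -0, 1.354, -0.206], TCP at [0.257, -0.515, 0.231] pointing down, gripper open.
Joint ranges: [-2.99, 2.99], [-0.89, 2.07], [0.3, 2.58], [-1.14, 4.28], [0, 2.63], [-3.12, 3.12]. Speed limits (rad/s): [2.57, 2.57, 3.01, 3.14, 3.14, 3.14].

## Interface

Orientations are given as a rotation vector (axis times angle).
In Python, from plant import ctrl gives the robot as it stands.
- The arm moves only by the tool move_arm, never from a script. Its argument "targets" is a list of rows, each an object with "slide": the shift along the tool's x, y, z in m, a list of three; "roll": the turn about the tool's z in degrees. A call has 1 to 8 rows; each row shifts and turns the pose as measured when the row begins, along the tool's axes as they then stand; what a row does not reach is not made up. A row lasts 1/12 s, in which the tool goes at most 41.7 mm and 7.16 degrees, less where a joint would pass 70% of its speed; a pose out of reach is approached as far as the arm can. A call is refused whole if a number of a shift passes 0.0417 or a number of a turn 7.16, either way. A call with a gripper value outside its range is refused whole. "fingers" is the closure in counts, from 0 (fully open) to 255 (shut), set as the call begins (left out, the last holds). The fingers move at their own pace and stop on an object; "squeeze" is the grip in N (left out, the last holds). Time passes only in rows, so rows that do not move let the fingers close. It gives the time, the measured TCP pose, the force and the opening at its end, in the units of the state.
- ctrl.read_state(): the state, without advancing time (a new reading comes with each control period).
- ctrl.get_image(name): name is "side" or "top"; returns (picture, depth): 480x640x3 uint8, red, green, blue; 480x640 float32, m along the optical axis (not along the pixel's ray), 0 where there is no reading.
- ctrl.get_calibration(name): a dict with "vertical_fov" (degrees; the focal length in pixels is half the picture's height over the tangent of half this angle, whatever the lens; pixels are square), "cx", "cy" (the principal point, pixels), "R" (3x3) and "t" (3): a world point X has camera coordinates R X + t. Camera axes: x right, y down, z forward; pixel columns grow to the right and rows downward; lengths in m; the calibration is good to about 2 mm. A picture is of the moment at which its call begins. get_calibration takes no time and is no camera call.
- ctrl.close_job(): hands the job in, once; it reports no verdict.
The state is a dict: "t": time; "joint_positions": joint angles; "joint_velocities": joint speeds; "effort": joint torques, N m; "eef_pos": TCP position; "tcp_rot": TCP orientation; "force": force on the tool from outside, world axes, zero at the start; "moment": the same for the moment, N m; "opening": opening from 0.0 (shut) to 1.0 (fully open).
Only numpy, scipy, OpenCV 4.12 (cv2) and the standard library are available. Lean on these libraries where they do the work, as an engineer would, in place of code of your own. Each camera call takes 0.05 s, during which the arm holds its last target.

## Task

Swing the scale's guard bar away from the hook until it lies between the two ribs of its index mark, and leave it there. Then hang the large open stirrup by its crown on the scale's hook, let go until it has hung still for a good second, and lift it off again without pulling the scale down to its bottom stop. Finally stand it upright in the empty wooden tray, leaving everything else on the bench where it is.

Things in the scene. Friction and masses are not known exactly. Their poses are not given: they have to be found in the camera images.
- scale: Spring hook scale, fixed. Origin on the bench under its column's front face; z up; its front looks along its own -x. Grey column 28 x 50 mm, 272 mm tall (x 0 to 28 mm); base plate 12 mm thick. From the column a hook arm (9 mm round bar) runs along -x at y = 0, 200 mm above the bench, with open space above it. The guard's post stands at x -180, y -120 mm.
- hook (a joint): Travel of the hook and arm downward, m: 0 unloaded, 0.06 at the bottom stop (counts as bottomed from 0.056). Spring of 180 N/m with light damping: it bounces for about a second after a change of load. The stirrup pulls it down by 15 to 33 mm.
- hook_seat (a point): On the hook arm's axis in its shallow saddle, 138 mm in front of the column and 200 mm above the bench unloaded (moves with the hook): the stirrup's crown hangs here. The arm's tip is 25 mm farther along the scale's -x and turned up: its top is 18 mm above the arm's axis at the saddle. Axes as the scale's.
- guard (a joint): Angle of the guard bar, rad, anticlockwise seen from above: 0 when it points along the scale's +y, straight across in front of the hook's tip (starts 0 to 0.45); 1.75 at its index mark (1.62 to 1.88 will do). Friction keeps it where it is left; about 1 N pushes it at 80 mm from the pivot. Stops at -0.1 and 2.4.
- guard_pivot (a point): Pivot of the guard bar at the bar's mid-height, 205 mm above the bench, at x -180, y -120 mm in the scale's frame. The bar is flat steel, 12 mm thick, 22 mm high, and reaches 150 mm from the pivot; a disc of 48 mm radius (top 189 mm above the bench) lies under its inner part, so push it 60 mm or more from the pivot. Axes as the scale's.
- guard_mark (a point): Point where the middle of the bar's free end lies when the bar is at its index mark (150 mm from the pivot, at bar height); the mark itself is a pair of dark ribs on the disc under the bar. Axes as the scale's.
- stirrup_grip (a point): Large open stirrup, a dark forging of 0.33 to 0.6 kg on a round 44 mm foot. Point 62 mm above its underside, midway between its upright flat sides: 56 mm over the outside (along its y), 8 mm thick, 16 mm deep, straight from 26 to 80 mm up. x points through the eye: window 40 mm wide, from 34 mm up to the gabled crown (inside 89 mm up). 98 mm tall overall; z up.
- stirrup: The same stirrup: origin at the centre of its underside.
- stirrup_crown (a point): Inside of the stirrup's crown, in the middle, 89 mm above the underside: rests on the top of the hook arm when hung.
- tray_empty: The empty wooden tray, fixed: 125 mm square outside, 20 mm tall, walls and floor 7 mm thick; origin at the centre of its underside, on the bench.
- tray_empty_in (a point): Centre of the empty tray's inner floor (111 mm square).
- tray_used: A tray just like it, fixed, with a flange standing in it.
- flange: Bystander: round forged flange, 84 mm diameter, 50 mm tall, in the other tray; origin under it.
- small_stirrup_mid (a point): Bystander: a smaller open stirrup, 42 mm wide and 70 mm tall; point 35 mm above its underside.
- blind_lug_mid (a point): Bystander: a forging of the large stirrup's outline, 56 mm wide and 93 mm tall, but filled by a web (no eye); point 45 mm above its underside.
- rivet_can: Bystander: closed metal can, 70 mm diameter, 85 mm tall; origin under it.
- hammer: Bystander: hammer, 280 mm, lying behind the scale.
- chisel: Bystander: cold chisel, 180 mm, lying near the robot.
- brush: Bystander: brush, 200 mm, lying near the robot on its left.
- anvil: Small bench anvil, fixed, 0.1 x 0.22 m, 105 mm tall, near the robot; origin under its middle.
Not all that is in view belongs to the job. Leave any blue look-alike of the stirrup alone.

How it is judged:
On the way, in this order (a step that is already met when the one before it is completed fails the run):
1. the guard bar lies at its index mark, released (stirrup not yet on the hook) (value of joint guard between 1.62 and 1.88 rad and contact force between guard and the fingers below 0.05 N and contact force between guard and the arm below 0.05 N), for 0.2 s.
2. the stirrup hangs on the hook by its crown, let go and still for a second, guard at its mark (value of joint guard between 1.62 and 1.88 rad and contact force between stirrup and the fingers below 0.05 N and contact force between stirrup and the arm below 0.05 N and value of joint hook above 0.012 m and horizontal distance between stirrup_crown and hook_seat below 0.02 m and distance between stirrup_crown and hook_seat below 0.025 m and linear speed of stirrup below 0.012 m/s), for 0.9 s.
At the end, for the whole second after the job is handed in: The stirrup stands upright (within 0.1 rad), released and at rest on the floor of the empty tray, its foot's centre within 40 mm of the tray's centre along each side; the hook is unloaded (under 4 mm of travel) and the guard bar is still at its index mark (1.62 to 1.88 rad) (value of joint guard between 1.62 and 1.88 rad and contact force between stirrup and the fingers below 0.05 N and contact force between stirrup and the arm below 0.05 N and linear speed of stirrup below 0.01 m/s and angular speed of stirrup below 0.15 rad/s and value of joint hook below 0.004 m and angle between stirrup's own z axis and vertical below 0.1 rad and x of stirrup in the frame of tray_empty_in between -0.04 and 0.04 m and y of stirrup in the frame of tray_empty_in between -0.04 and 0.04 m and z of stirrup in the frame of tray_empty_in between -0.004 and 0.006 m); the robot touches nothing.
It fails at once if a bystander on the bench is moved by more than 25 mm (distance of any of small_stirrup_mid, blind_lug_mid, flange, rivet_can, hammer, chisel, brush from where it was at the start of the episode above 0.025 m).
It fails at once if the scale is pulled or dropped to its bottom stop (value of joint hook above 0.056 m).
It also fails if it takes over 72 s, if anything falls off the work surface, if the arm or the gripper's body presses on something with over 40 N, if the wrist force passes 120 N, or if a joint passes its speed limit or range.

## Working session

There is one attempt and no reset: what is moved stays moved. The work goes in short steps, Python scripts to look and compute and a tool call to move; the robot and the scene stay as the last step left them, time stands still between calls to the robot, and variables do not carry over. Pictures are saved under pics/ and viewed, and the job is handed in when it is done.

Besides the shell and the picture viewer there is one more tool, called after "Call:" as name(argument=value, ...), one argument or row to a line, values as JSON. move_arm: Moves the arm, as the interface text tells. Its arguments: {"type":"object","properties":{"targets":{"type":"array","items":{"type":"object","properties":{"slide":{"type":"array","items":{"type":"number"}},"roll":{"type":"number"}}}},"fingers":{"type":"number"},"squeeze":{"type":"number"}},"required":["targets"]}

```bash
ls; mkdir -p pics; cat > h.py <<'E'
import numpy as np, cv2
from plant import ctrl
from scipy.spatial.transform import Rotation as Rn
def cap(tag):
    out={}
    for n in ("side","top"):
        p,d=ctrl.get_image(n); cv2.imwrite(f"pics/{tag}_{n}.png",p[:,:,::-1]); np.save(f"pics/{tag}_{n}.npy",d); out[n]=(p,d)
    return out
def K(n):
    c=ctrl.get_calibration(n); f=240/np.tan(np.radians(c["vertical_fov"])/2); return f,c["cx"],c["cy"],np.array(c["R"]),np.array(c["t"]),c
def px2w(n,u,v,z):
    f,cx,cy,R,t,_=K(n); r=np.array([(u-cx)/f*z,(v-cy)/f*z,z]); return R.T@(r-t)
def w2px(n,X):
    f,cx,cy,R,t,_=K(n); c=R@np.asarray(X)+t; return f*c[0]/c[2]+cx,f*c[1]/c[2]+cy,c[2]
def ray_at(n,u,v,h):
    f,cx,cy,R,t,_=K(n); C=-R.T@t; d=R.T@np.array([(u-cx)/f,(v-cy)/f,1]); return C+d*(h-C[2])/d[2]
def cloud(n,d):
    f,cx,cy,R,t,_=K(n); v,u=np.mgrid[0:480,0:640]; P=np.stack([(u-cx)/f*d,(v-cy)/f*d,d],-1); W=(P-t)@R; W[d<=0]=np.nan; return W
E
python3 - <<'E'
from h import *
cap("a")
for n in("side","top"): print(n,K(n)[5])
s=ctrl.read_state(); print(s)
E
```

```text
pics
side {'vertical_fov': 55.91511546301849, 'cx': 323.41193962051136, 'cy': 244.36153467051116, 'R': array([[ 0.91103602, -0.41189093,  0.01895336],
       [-0.20726467, -0.49720455, -0.84251349],
       [ 0.35644736,  0.76363178, -0.5383417 ]]), 't': array([-0.49994532,  0.19909494,  1.15275302])}
top {'vertical_fov': 54.842363073447125, 'cx': 320.997317364152, 'cy': 238.06042476044095, 'R': array([[ 0.01733093, -0.99982289,  0.00733615],
       [-0.99048278, -0.01817009, -0.1364321 ],
       [ 0.13654124, -0.00490183, -0.99062226]]), 't': array([-0.06858569,  0.52823425,  1.30276923])}
{'t': 0.1, 'joint_positions': array([-1.31429268e+00,  1.81467658e-01,  1.60786682e+00,  1.47581910e-05,
        1.35384536e+00, -2.06316178e-01]), 'joint_velocities': array([ 1.53047411e-03, -3.01878172e-03, -3.81630026e-03,  1.81666307e-03,
        6.16100667e-04, -2.45110815e-05]), 'effort': array([ 4.32162033e-04, -4.45876050e+01, -3.52235949e+01, -2.90299768e-04,
        4.15331204e-03,  2.23259235e-06]), 'eef_pos': array([ 0.25660685, -0.51401948,  0.23049366]), 'tcp_rot': array([-3.05630676e+00, -7.20155675e-01,  3.99079066e-05]), 'force': array([-0.07589589, -0.1704568 , -0.01722894]), 'moment': array([-0.00985705,  0.00823546, -0.02752072]), 'opening': 0.9967514452797929}
```

View pics/a_side.png

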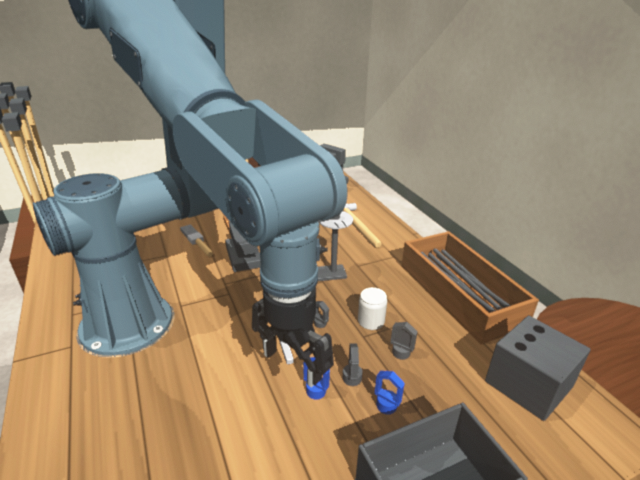

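View pics/a_top.png

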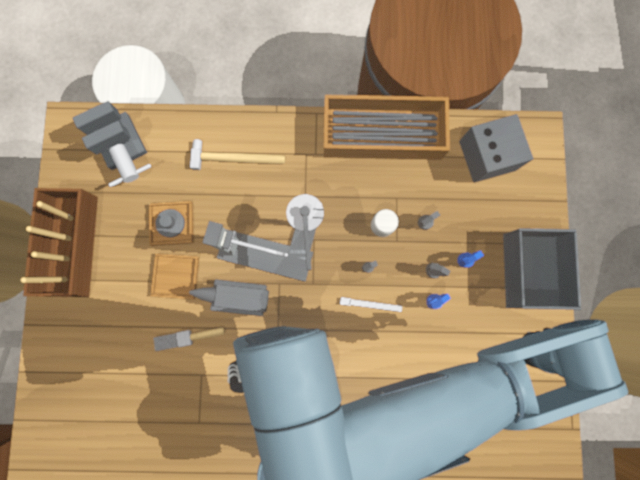

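The top view shows the scale at about (260,245) and the guard's disc at (305,212). Two trays are at left, and there are dark forgings at (370,267), (437,270) and (428,221), with blue look-alikes next to them. I'll enlarge these areas.

```bash
python3 - <<'E'
from h import *
p=cv2.imread("pics/a_top.png")
cv2.imwrite("pics/a1.png",cv2.resize(p[180:330,140:340],None,fx=4,fy=4,interpolation=cv2.INTER_CUBIC))
cv2.imwrite("pics/a2.png",cv2.resize(p[195:320,330:500],None,fx=4.7,fy=4.7,interpolation=cv2.INTER_CUBIC))
p=cv2.imread("pics/a_side.png")
cv2.imwrite("pics/a3.png",cv2.resize(p[270:430,240:440],None,fx=3.7,fy=3.7,interpolation=cv2.INTER_CUBIC))
E
```

```text
(no output)
```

View pics/a1.png

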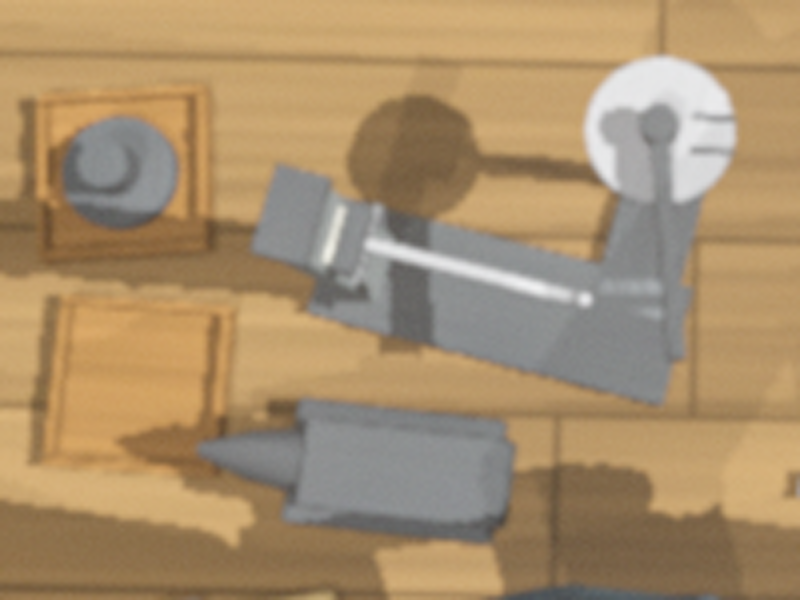

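View pics/a2.png

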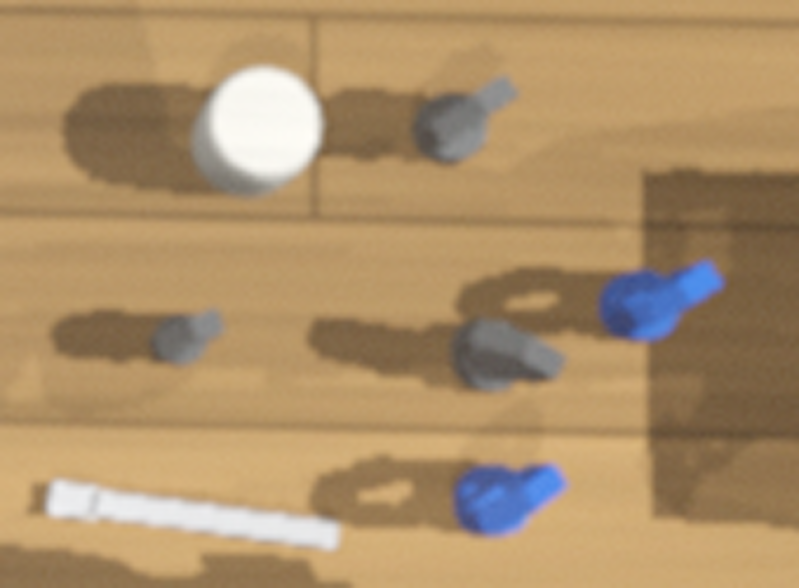

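View pics/a3.png

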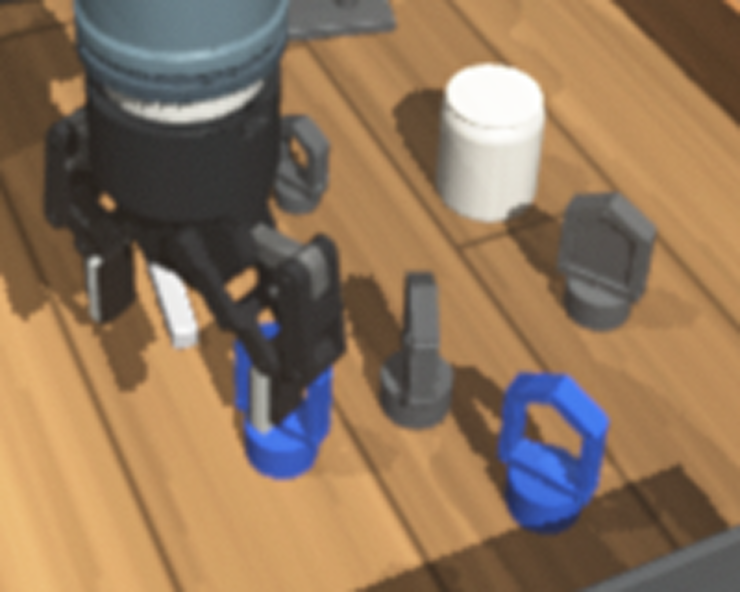

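```bash
python3 - <<'E'
from h import *
np.set_printoptions(precision=4,suppress=True)
d=np.load("pics/a_top.npy"); W=cloud("top",d)
print("table",np.nanmedian(W[330:345,340:400,2]))
def at(u,v,r=0): return np.nanmedian(W[v-r:v+r+1,u-r:u+r+1].reshape(-1,3),0)
# arm points: crop px/4+offset
for name,c in dict(armtip=(585,300),arm0=(400,250),pivot=(658,123),barend=(674,355),ribT=(715,118),ribB=(715,151),col=(290,210)).items():
    u,v=c[0]/4+140,c[1]/4+180; print(name,round(u,1),round(v,1),at(round(u),round(v),0), ray_at("top",u,v,.2))
# masks
base=np.nanmedian(W[330:345,340:400,2])
def seg(u0,u1,v0,v1,h0,h1):
    m=np.zeros((480,640),bool); m[v0:v1,u0:u1]=True
    m&=(W[...,2]>h0)&(W[...,2]<h1); return W[m]
for nm,(u0,u1,v0,v1) in dict(stirrup=(420,455,255,285),lug=(412,445,205,235),small=(355,385,255,282),blue1=(455,490,245,272)).items():
    P=seg(u0,u1,v0,v1,.03,.2); print(nm,len(P),P.min(0),P.max(0)); T=P[P[:,2]>P[:,2].max()-.015]; print(' top',len(T),T.mean(0)); 
    Q=P[P[:,2]>.045]-P[P[:,2]>.045].mean(0); e,V=np.linalg.eigh(np.cov(Q[:,:2].T)); print(' ax',V[:,1],np.sqrt(e))
    B=seg(u0,u1,v0,v1,.015,.034);print(' foot',len(B),B.mean(0) if len(B) else 0)
# tray
for nm,(u0,u1,v0,v1) in dict(tray=(140,205,245,305)).items():
    P=seg(u0,u1,v0,v1,.013,.027); 
    r=cv2.minAreaRect((P[:,:2]*1000).astype(np.float32)); print(nm,r)
E
```

```text
table 5.025163563675536e-05
armtip 286.2 255.0 [0.4609 0.0284 0.2118] [0.4621 0.0286 0.2   ]
arm0 240.0 242.5 [0.4925 0.1459 0.2039] [0.4917 0.1465 0.2   ]
pivot 304.5 210.8 [ 0.5722 -0.0143  0.2186] [ 0.5766 -0.0149  0.2   ]
barend 308.5 268.8 [ 0.4267 -0.0274  0.2146] [ 0.4284 -0.0283  0.2   ]
ribT 318.8 209.5 [ 0.5821 -0.052   0.1856] [ 0.5805 -0.0513  0.2   ]
ribB 318.8 217.8 [ 0.5595 -0.0523  0.1939] [ 0.5591 -0.0517  0.2   ]
col 212.5 232.5 [0.5067 0.2017 0.2724] [0.516  0.2172 0.2   ]
stirrup 201 [ 0.4229 -0.4165  0.0301] [ 0.4595 -0.3601  0.1   ]
 top 101 [ 0.4423 -0.3867  0.0917]
 ax [0.4099 0.9121] [0.005  0.0177]
 foot 91 [ 0.4328 -0.3834  0.0268]
lug 137 [ 0.5636 -0.391   0.0306] [ 0.6068 -0.3397  0.0962]
 top 87 [ 0.584  -0.3635  0.0877]
 ax [-0.5712  0.8208] [0.0046 0.0175]
 foot 101 [ 0.5833 -0.3636  0.0239]
small 93 [ 0.4348 -0.218   0.0322] [ 0.4637 -0.1751  0.074 ]
 top 80 [ 0.4494 -0.1971  0.0668]
 ax [-0.399   0.9169] [0.0047 0.0123]
 foot 36 [ 0.4466 -0.1955  0.0186]
blue1 183 [ 0.4545 -0.5076  0.03  ] [ 0.4955 -0.4537  0.103 ]
 top 75 [ 0.4742 -0.4804  0.0936]
 ax [-0.5259  0.8505] [0.0048 0.0175]
 foot 87 [ 0.4772 -0.4782  0.026 ]
tray ((425.59588623046875, 374.8951721191406), (145.21356201171875, 150.8061981201172), 87.37344360351562)
```

```bash
python3 - <<'E'
from h import *
np.set_printoptions(precision=4,suppress=True)
d=np.load("pics/a_top.npy"); W=cloud("top",d); p=cv2.imread("pics/a_top.png")
def reg(u0,u1,v0,v1,h0,h1):
    m=np.zeros((480,640),bool); m[v0:v1,u0:u1]=True
    return m&(W[...,2]>h0)&(W[...,2]<h1)
m=reg(236,290,238,260,.19,.225); P=W[m]
vx,vy,x0,y0=cv2.fitLine((P[:,:2]*1000).astype(np.float32),cv2.DIST_HUBER,0,.01,.01).ravel()
print("arm dir",vx,vy,np.degrees(np.arctan2(vy,vx)),"pt",x0,y0,len(P)); 
s=(P[:,:2]*1000-[x0,y0])@[vx,vy]; print(s.min(),s.max()); 
e=P[(s<s.min()+8)|(s>s.max()-8)]; print(P[s.argmin()],P[s.argmax()])
# disc
m=reg(280,330,190,235,.18,.195); P=W[m]; c,r=cv2.minEnclosingCircle((P[:,:2]*1000).astype(np.float32)); print("disc",c,r,np.median(P[:,2]))
# bar
m=reg(295,320,205,280,.205,.225); P=W[m]; print("bar",len(P),P.min(0),P.max(0),np.median(P[:,2]))
B=P[P[:,0]<.53]; print(cv2.fitLine((B[:,:2]*1000).astype(np.float32),cv2.DIST_HUBER,0,.01,.01).ravel(), B[B[:,0].argmin()])
# column
m=reg(195,225,215,250,.26,.285); P=W[m]; print("col",cv2.minAreaRect((P[:,:2]*1000).astype(np.float32)))
# tray corners from outline picks (crop/4)
for c in [(60,298),(232,306),(225,468),(42,460)]:
    print("tray corner",ray_at("top",c[0]/4+140,c[1]/4+180,.02))
m=reg(180,270,270,320,.05,.2); P=W[m]; print("anvil",P.max(0),P.min(0)); print(P[P[:,1].argmax()], P[P[:,1]>.29][:,2].mean())
for n,c in dict(blue2=(500,500),blue2e=(560,480)).items(): print(n, ray_at("top",c[0]/4.7+330,c[1]/4.7+195,.09))
E
```

```text
arm dir 0.23438226 0.97214454 76.444786 pt 475.88342 92.13963 188
-65.92284382318857 66.83878418518417
[0.4586 0.0285 0.2095] [0.495  0.1563 0.2026]
disc (574.0310668945312, -14.32686996459961) 48.48833084106445 0.1884883410574566
bar 346 [ 0.4247 -0.0323  0.2062] [ 0.5856 -0.0014  0.223 ] 0.21568809764743435
[  0.9951   0.0994 476.6598 -22.76  ] [ 0.4247 -0.0273  0.208 ]
col ((503.23883056640625, 203.25648498535156), (35.23495864868164, 56.121524810791016), 75.80784606933594)
tray corner [0.4745 0.4227 0.02  ]
tray corner [0.4709 0.2976 0.02  ]
tray corner [0.3541 0.2964 0.02  ]
tray corner [0.3575 0.4279 0.02  ]
anvil [0.3873 0.3008 0.1136] [0.3166 0.085  0.0666]
[0.3697 0.3008 0.0829] 0.08734574265870532
blue2 [ 0.3532 -0.3771  0.09  ]
blue2e [ 0.3653 -0.4123  0.09  ]
```

```bash
python3 - <<'E'
from h import *
np.set_printoptions(precision=4,suppress=True)
for n in("top","side"):
    W=cloud(n,np.load(f"pics/a_{n}.npy")); 
    m=(abs(W[...,0]-.442)<.045)&(abs(W[...,1]+.387)<.04)&(W[...,2]>.038)&(W[...,2]<.105); P=W[m]
    ang=np.radians(65.8)
    print(n,len(P))
    for h0,h1 in((.04,.06),(.06,.08),(.08,.09),(.09,.105)):
        Q=P[(P[:,2]>h0)&(P[:,2]<h1)]
        if len(Q)<5: continue
        rr=cv2.minAreaRect((Q[:,:2]*1000).astype(np.float32)); print(h0,len(Q),Q.mean(0),rr)
    f=(abs(W[...,0]-.442)<.05)&(abs(W[...,1]+.387)<.045)&(W[...,2]>.005)&(W[...,2]<.03); F=W[f][:,:2]
    # circle fit r=.022 to foot side points
    from scipy.optimize import least_squares
    print("foot rect",len(F),F.min(0),F.max(0))
E
python3 - <<'E'
import cv2
p=cv2.imread("pics/a_top.png");cv2.imwrite("pics/b1.png",cv2.resize(p[250:290,415:465],None,fx=12,fy=12,interpolation=cv2.INTER_CUBIC))
E
```

```text
top 157
0.04 16 [ 0.4417 -0.3794  0.0496] ((437.71612548828125, -384.32794189453125), (54.04560089111328, 14.609452247619629), 56.215518951416016)
0.06 15 [ 0.4433 -0.379   0.0706] ((440.44091796875, -387.5258483886719), (56.78759765625, 16.227947235107422), 63.13833999633789)
0.08 58 [ 0.4431 -0.3836  0.0856] ((442.0650329589844, -387.92340087890625), (55.377845764160156, 16.474346160888672), 66.97386169433594)
0.09 65 [ 0.4412 -0.3892  0.0941] ((443.5365295410156, -386.1595458984375), (39.01725769042969, 16.23891258239746), 64.37496948242188)
foot rect 115 [ 0.3923 -0.4319] [ 0.4914 -0.3427]
side 291
0.04 61 [ 0.434  -0.4041  0.0504] ((435.3791198730469, -390.8117980957031), (53.789363861083984, 14.938453674316406), 80.38970947265625)
0.06 63 [ 0.4341 -0.4054  0.0704] ((439.8121032714844, -387.5010681152344), (60.29396057128906, 15.253219604492188), 73.57475280761719)
0.08 84 [ 0.4382 -0.399   0.0854] ((442.4967041015625, -389.0841064453125), (56.975830078125, 16.0114688873291), 66.96235656738281)
0.09 73 [ 0.4408 -0.3922  0.0938] ((441.75384521484375, -391.1678466796875), (31.95635223388672, 15.728885650634766), 68.37310791015625)
foot rect 222 [ 0.4206 -0.4157] [ 0.4649 -0.3607]
```

View pics/b1.png

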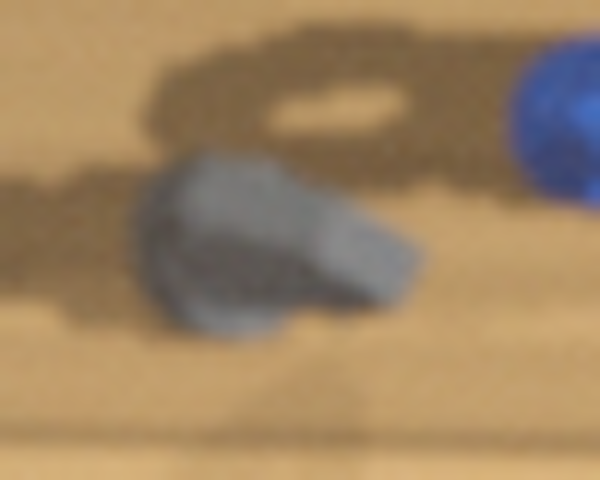

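```bash
cat >> h.py <<'E'
def go(*wps,step=.04,turn=7.0,jaw=None):
    """rows to reach waypoints (world xyz) and jaw angle (deg, of tool y), turning evenly from start"""
    s=ctrl.read_state(); M=Rn.from_rotvec(s["tcp_rot"]).as_matrix(); p=np.array(s["eef_pos"]); 
    a=np.degrees(np.arctan2(M[1,1],M[0,1])); rem=0 if jaw is None else (jaw-a+180)%360-180
    print("t",round(s["t"],2),"at",p.round(4),"jaw",round(a,1),"tilt",M[2,2].round(5),"F",s["force"].round(2),"open",round(s["opening"],3))
    k=0
    for w in wps:
        w=np.array(w,float); n=max(1,int(np.ceil(np.linalg.norm(w-p)/step-1e-6)))
        for i in range(n):
            d=(w-p)/n; ar=np.radians(a); ty=np.array([np.cos(ar),np.sin(ar),0]); tx=np.array([-np.sin(ar),np.cos(ar),0]) ; tz=np.array([0,0,-1.])
            tx=np.cross(ty,tz)
            r=np.clip(rem,-turn,turn); rem-=r
            k+=1; print(k,[round(float(d@tx),4),round(float(d@ty),4),round(float(d@tz),4)],"roll",round(float(-r),2))
            a+=r
        p=w
    if abs(rem)>.1: print("left to turn (world deg)",rem)
E
python3 - <<'E'
from h import *
go((.35,-.3,.30),(.501,.017,.30),(.501,.017,.199))
E
```

```text
t 0.1 at [ 0.2566 -0.514   0.2305] jaw -63.5 tilt -1.0 F [-0.08 -0.17 -0.02] open 0.997
1 [0.0256, -0.0214, -0.0099] roll -0.0
2 [0.0256, -0.0214, -0.0099] roll -0.0
3 [0.0256, -0.0214, -0.0099] roll -0.0
4 [0.0256, -0.0214, -0.0099] roll -0.0
5 [0.0256, -0.0214, -0.0099] roll -0.0
6 [0.0256, -0.0214, -0.0099] roll -0.0
7 [0.0256, -0.0214, -0.0099] roll -0.0
8 [0.0307, -0.024, 0.0] roll -0.0
9 [0.0307, -0.024, 0.0] roll -0.0
10 [0.0307, -0.024, 0.0] roll -0.0
11 [0.0307, -0.024, 0.0] roll -0.0
12 [0.0307, -0.024, 0.0] roll -0.0
13 [0.0307, -0.024, 0.0] roll -0.0
14 [0.0307, -0.024, 0.0] roll -0.0
15 [0.0307, -0.024, 0.0] roll -0.0
16 [0.0307, -0.024, 0.0] roll -0.0
17 [0.0, 0.0, 0.0337] roll -0.0
18 [0.0, 0.0, 0.0337] roll -0.0
19 [0.0, 0.0, 0.0337] roll -0.0
```

Call:
move_arm(
  targets=[
    {"slide": [0.0256, -0.0214, -0.01]},
    {"slide": [0.0256, -0.0214, -0.01]},
    {"slide": [0.0256, -0.0214, -0.01]},
    {"slide": [0.0256, -0.0214, -0.01]},
    {"slide": [0.0256, -0.0214, -0.01]},
    {"slide": [0.0256, -0.0214, -0.01]},
    {"slide": [0.0256, -0.0214, -0.01]},
    {"slide": [0.03, -0.024, 0]},
  ],
  fingers=255,
)

```text
invalid input at $.targets[0]: expected keys slide, roll
```

Call:
move_arm(
  targets=[
    {"slide": [0.0256, -0.0214, -0.01], "roll": 0},
    {"slide": [0.0256, -0.0214, -0.01], "roll": 0},
    {"slide": [0.0256, -0.0214, -0.01], "roll": 0},
    {"slide": [0.0256, -0.0214, -0.01], "roll": 0},
    {"slide": [0.0256, -0.0214, -0.01], "roll": 0},
    {"slide": [0.0256, -0.0214, -0.01], "roll": 0},
    {"slide": [0.0256, -0.0214, -0.01], "roll": 0},
    {"slide": [0.03, -0.024, 0], "roll": 0},
  ],
  fingers=255,
)

```text
t: 0.77
eef_pos: [0.3659, -0.2593, 0.2985]
tcp_rot: [-3.051, -0.699, 0.003]
force: [1.0, -1.0, 0.2]
opening: -0.002
```

```bash
python3 - <<'E'
from h import *
go((.501,.019,.30),(.501,.019,.199))
E
```

```text
t 0.77 at [ 0.3659 -0.2593  0.2985] jaw -64.2 tilt -0.99994 F [ 1.03 -0.99  0.23] open -0.002
1 [0.0304, -0.024, -0.0002] roll -0.0
2 [0.0304, -0.024, -0.0002] roll -0.0
3 [0.0304, -0.024, -0.0002] roll -0.0
4 [0.0304, -0.024, -0.0002] roll -0.0
5 [0.0304, -0.024, -0.0002] roll -0.0
6 [0.0304, -0.024, -0.0002] roll -0.0
7 [0.0304, -0.024, -0.0002] roll -0.0
8 [0.0304, -0.024, -0.0002] roll -0.0
9 [0.0, 0.0, 0.0337] roll -0.0
10 [0.0, 0.0, 0.0337] roll -0.0
11 [0.0, 0.0, 0.0337] roll -0.0
```

Call:
move_arm(
  targets=[
    {"slide": [0.0304, -0.024, 0], "roll": 0},
    {"slide": [0.0304, -0.024, 0], "roll": 0},
    {"slide": [0.0304, -0.024, 0], "roll": 0},
    {"slide": [0.0304, -0.024, 0], "roll": 0},
    {"slide": [0.0304, -0.024, 0], "roll": 0},
    {"slide": [0.0304, -0.024, 0], "roll": 0},
    {"slide": [0.0304, -0.024, 0], "roll": 0},
    {"slide": [0, 0, 0], "roll": 0},
  ],
)

```text
t: 1.43
eef_pos: [0.4878, 0.0037, 0.3005]
tcp_rot: [-3.05, -0.704, -0.001]
force: [-0.3, 0.1, 0.7]
opening: 0.003
```

```bash
python3 - <<'E'
from h import *
go((.501,.019,.30),(.501,.019,.199),step=.03)
E
```

```text
t 1.43 at [0.4878 0.0037 0.3005] jaw -64.0 tilt -0.99993 F [-0.34  0.11  0.74] open 0.003
1 [0.0186, -0.008, 0.0005] roll -0.0
2 [0.0, 0.0, 0.0252] roll -0.0
3 [0.0, 0.0, 0.0252] roll -0.0
4 [0.0, 0.0, 0.0252] roll -0.0
5 [0.0, 0.0, 0.0252] roll -0.0
```

Call:
move_arm(
  targets=[
    {"slide": [0.0186, -0.008, 0], "roll": 0},
    {"slide": [0, 0, 0], "roll": 0},
    {"slide": [0, 0, 0.025], "roll": 0},
    {"slide": [0, 0, 0.025], "roll": 0},
    {"slide": [0, 0, 0.025], "roll": 0},
    {"slide": [0, 0, 0.02], "roll": 0},
    {"slide": [0, 0, 0], "roll": 0},
  ],
)

```text
t: 2.02
eef_pos: [0.5004, 0.0227, 0.2019]
tcp_rot: [-3.048, -0.718, 0.001]
force: [-1.4, 0.8, -0.2]
opening: -0.001
```

```bash
python3 - <<'E'
from h import *
go((.501,.019,.199),step=.03)
cap("c")
p=cv2.imread("pics/c_top.png");cv2.imwrite("pics/c1.png",cv2.resize(p[180:330,140:340],None,fx=4,fy=4,interpolation=cv2.INTER_CUBIC))
p=cv2.imread("pics/c_side.png");cv2.imwrite("pics/c2.png",cv2.resize(p[130:300,220:400],None,fx=3.5,fy=3.5,interpolation=cv2.INTER_CUBIC))
E
```

```text
t 2.02 at [0.5004 0.0227 0.2019] jaw -63.5 tilt -0.99995 F [-1.37  0.78 -0.16] open -0.001
1 [-0.0011, 0.0036, 0.0029] roll -0.0
```

View pics/c_top.png

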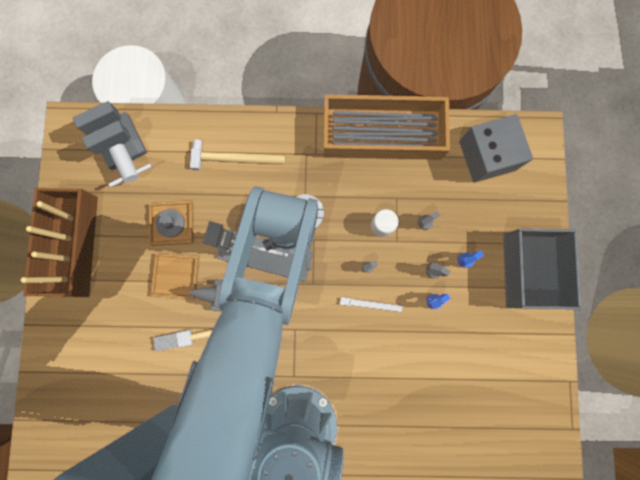

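View pics/c2.png

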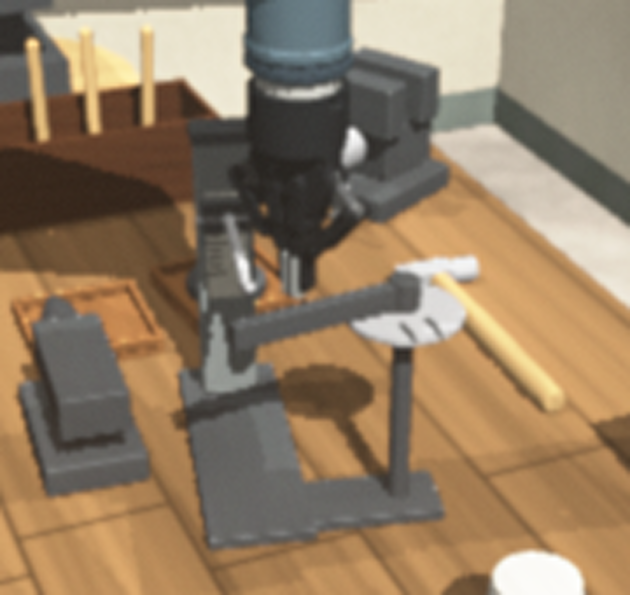

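```bash
cat >> h.py <<'E'
PIV=np.array([.574,-.0143])
def arc(b0,b1,n,r=.077,off=.023,z=.2):
    out=[]
    for b in np.linspace(b0,b1,n):
        b=np.radians(b); c=PIV+r*np.array([np.cos(b),np.sin(b)])-off*np.array([-np.sin(b),np.cos(b)]); out.append((*c,z))
    return out
E
python3 - <<'E'
from h import *
go(*arc(186,223,7))
E
```

```text
t 2.12 at [0.5026 0.0224 0.2057] jaw -63.5 tilt -0.99996 F [ 1.69  0.35 -0.77] open 0.001
1 [-0.0165, 0.0162, 0.0057] roll -0.0
2 [-0.0048, 0.0072, 0.0] roll -0.0
3 [-0.004, 0.0076, 0.0] roll -0.0
4 [-0.0032, 0.008, 0.0] roll -0.0
5 [-0.0023, 0.0083, 0.0] roll -0.0
6 [-0.0014, 0.0085, 0.0] roll -0.0
7 [-0.0005, 0.0086, 0.0] roll -0.0
```

Call:
move_arm(
  targets=[
    {"slide": [-0.0165, 0.0162, 0.006], "roll": 0},
    {"slide": [-0.005, 0.007, 0], "roll": 0},
    {"slide": [-0.004, 0.0076, 0], "roll": 0},
    {"slide": [-0.0032, 0.008, 0], "roll": 0},
    {"slide": [-0.0023, 0.0083, 0], "roll": 0},
    {"slide": [-0.0014, 0.0085, 0], "roll": 0},
    {"slide": [-0.0005, 0.0086, 0], "roll": 0},
  ],
)

```text
t: 2.7
eef_pos: [0.5065, -0.0539, 0.2083]
tcp_rot: [-3.054, -0.72, -0.026]
force: [0.3, 2.0, 0.1]
opening: 0.001
```

```bash
python3 - <<'E'
from h import *
go(*arc(223,259,7)); s=ctrl.read_state()
b=np.array(s["eef_pos"])[:2]-PIV; print(b,np.linalg.norm(b),np.degrees(np.arctan2(b[1],b[0])))
E
```

```text
t 2.7 at [ 0.5065 -0.0539  0.2083] jaw -63.5 tilt -0.99985 F [0.26 2.03 0.07] open 0.001
1 [-0.0023, -0.0055, 0.0083] roll -0.0
2 [0.0004, 0.0084, 0.0] roll -0.0
3 [0.0013, 0.0083, 0.0] roll -0.0
4 [0.0022, 0.0081, 0.0] roll -0.0
5 [0.003, 0.0079, 0.0] roll -0.0
6 [0.0038, 0.0075, 0.0] roll -0.0
7 [0.0046, 0.0071, 0.0] roll -0.0
[-0.06745333 -0.03960025] 0.07821848892695182 -149.58381648270392
```

```bash
python3 - <<'E'
from h import *
go(*arc(230,256,6,z=.202))
E
```

```text
t 2.7 at [ 0.5065 -0.0539  0.2083] jaw -63.5 tilt -0.99985 F [0.26 2.03 0.07] open 0.001
1 [-0.0018, 0.0043, 0.0063] roll -0.0
2 [0.0012, 0.0072, 0.0] roll -0.0
3 [0.0018, 0.0071, 0.0] roll -0.0
4 [0.0025, 0.0069, 0.0] roll -0.0
5 [0.0031, 0.0066, 0.0] roll -0.0
6 [0.0037, 0.0063, 0.0] roll -0.0
```

Call:
move_arm(
  targets=[
    {"slide": [-0.0018, 0.004, 0.006], "roll": 0},
    {"slide": [0.0012, 0.007, 0], "roll": 0},
    {"slide": [0.0018, 0.007, 0], "roll": 0},
    {"slide": [0.0025, 0.0068, 0], "roll": 0},
    {"slide": [0.003, 0.0065, 0], "roll": 0},
    {"slide": [0.0037, 0.0063, 0], "roll": 0},
    {"slide": [0, 0, 0], "roll": 0},
  ],
)

```text
t: 3.28
eef_pos: [0.5366, -0.0879, 0.2018]
tcp_rot: [-3.055, -0.718, -0.026]
force: [-0.3, 0.1, 0.2]
opening: 0.001
```

```bash
cat > look.py <<'E'
from h import *
import sys
tag=sys.argv[1]
cap(tag)
s=ctrl.read_state(); b=np.array(s["eef_pos"])[:2]-PIV; print(s["t"],s["eef_pos"].round(4),s["force"].round(2),np.linalg.norm(b),np.degrees(np.arctan2(b[1],b[0])))
p=cv2.imread(f"pics/{tag}_side.png");cv2.imwrite(f"pics/{tag}2.png",cv2.resize(p[130:300,220:400],None,fx=3.5,fy=3.5,interpolation=cv2.INTER_CUBIC))
W=cloud("top",np.load(f"pics/{tag}_top.npy")); 
for n in("top","side"):
    W=cloud(n,np.load(f"pics/{tag}_{n}.npy"))
    r=np.hypot(W[...,0]-PIV[0],W[...,1]-PIV[1]); m=(r>.06)&(r<.155)&(W[...,2]>.200)&(W[...,2]<.219)
    P=W[m]; a=np.degrees(np.arctan2(P[:,1]-PIV[1],P[:,0]-PIV[0]))%360; rr=r[m]; k=(a>170)&(a<300)
    print(n,k.sum())
    for lo in (.06,.08,.1,.115,.13,.14):
        j=k&(rr>lo)&(rr<lo+.015)
        if j.sum(): print(lo,j.sum(),np.median(a[j]).round(1),a[j].min().round(1),a[j].max().round(1))
E
python3 look.py d
```

```text
3.3833 [ 0.5357 -0.0872  0.2016] [ 0.29 -0.27  0.53] 0.08235535194390019 -117.7015827828715
top 1
0.13 1 253.7 253.7 253.7
side 176
0.06 9 256.2 253.7 260.8
0.08 59 243.7 232.5 258.3
0.1 21 253.5 252.1 258.1
0.115 19 254.3 252.5 257.7
0.13 21 253.7 252.5 257.3
0.14 38 255.2 252.9 257.6
```

View pics/d2.png

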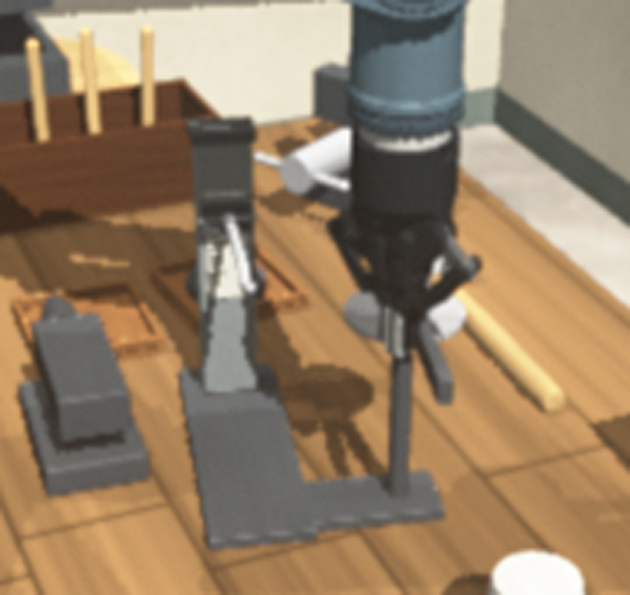

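```bash
python3 - <<'E'
from h import *
go(*arc(257,266,3,z=.201))
E
```

```text
t 3.38 at [ 0.5357 -0.0872  0.2016] jaw -63.5 tilt -0.99986 F [ 0.29 -0.27  0.53] open 0.002
1 [0.0001, -0.0034, 0.0006] roll -0.0
2 [0.0037, 0.0051, 0.0] roll -0.0
3 [0.0041, 0.0048, 0.0] roll -0.0
```

Call:
move_arm(
  targets=[
    {"slide": [0.003, 0.002, 0], "roll": 0},
    {"slide": [0.003, 0.003, 0], "roll": 0},
    {"slide": [0.002, 0.002, 0], "roll": 0},
    {"slide": [0, 0, 0], "roll": 0},
  ],
)

```text
t: 3.72
eef_pos: [0.5463, -0.0895, 0.2016]
tcp_rot: [-3.054, -0.719, -0.023]
force: [-0.6, 0.1, 0.1]
opening: -0.002
```

```bash
python3 look.py e
```

```text
3.8167 [ 0.546  -0.0894  0.2016] [-0.68  0.05 -0.53] 0.08017141766687699 -110.40705553145617
top 2
0.13 2 261.8 260.8 262.7
side 190
0.06 5 264.8 261.8 265.5
0.08 71 249.7 237.9 264.9
0.1 24 259.3 258.0 264.7
0.115 23 259.8 258.5 264.0
0.13 25 260.6 259.2 263.8
0.14 34 261.4 259.2 263.8
```

View pics/e2.png

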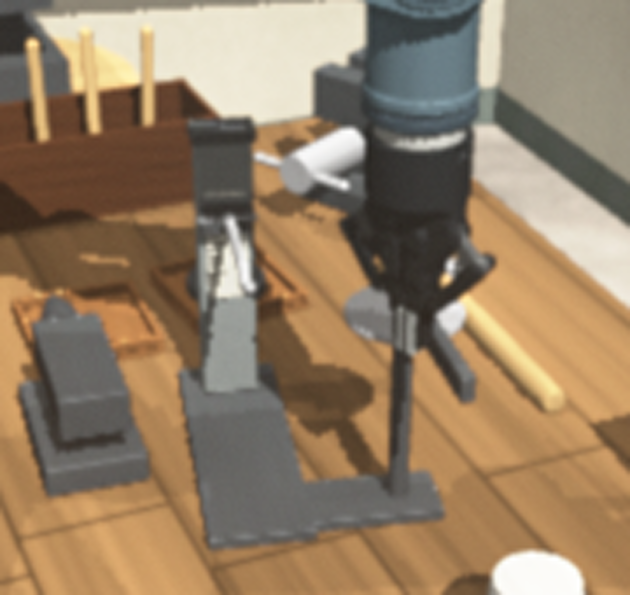

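Call:
move_arm(
  targets=[
    {"slide": [0.003, 0.0022, 0], "roll": 0},
    {"slide": [0.003, 0.0022, 0], "roll": 0},
    {"slide": [0, 0, 0], "roll": 0},
  ],
)

```text
t: 4.07
eef_pos: [0.5537, -0.0907, 0.2018]
tcp_rot: [-3.054, -0.719, -0.023]
force: [-0.0, -0.4, -0.4]
opening: -0.001
```

```bash
python3 look.py f
```

```text
4.1667 [ 0.5534 -0.0906  0.2018] [ 0.27 -0.1  -0.15] 0.07902865546139584 -105.1096189847069
top 3
0.13 3 267.4 265.0 268.5
side 205
0.06 6 268.8 243.4 271.7
0.08 72 255.0 245.1 269.4
0.1 22 264.7 263.6 269.8
0.115 28 264.7 263.6 269.1
0.13 32 265.1 264.0 269.3
0.14 39 266.3 264.3 269.1
```

Call:
move_arm(
  targets=[
    {"slide": [-0.013, -0.0075, 0], "roll": 0},
    {"slide": [-0.013, -0.0075, 0], "roll": 0},
    {"slide": [0, 0, -0.03], "roll": 0},
    {"slide": [0, 0, -0.035], "roll": 0},
    {"slide": [0, 0, -0.025], "roll": 0},
    {"slide": [0, 0, 0], "roll": 0},
  ],
)

```text
t: 4.67
eef_pos: [0.519, -0.0884, 0.2918]
tcp_rot: [-3.05, -0.719, -0.016]
force: [0.9, 0.6, 1.4]
opening: 0.0
```

```bash
python3 - <<'E'
from h import *
go((.5,-.2,.28),(.442,-.388,.22),(.442,-.388,.19),jaw=-113,step=.035)
E
```

```text
t 4.67 at [ 0.519  -0.0884  0.2918] jaw -63.5 tilt -0.99992 F [0.91 0.56 1.37] open 0.0
1 [-0.0167, 0.0228, 0.003] roll 7.0
2 [-0.0138, 0.0247, 0.003] roll 7.0
3 [-0.0107, 0.0262, 0.003] roll 7.0
4 [-0.0074, 0.0273, 0.003] roll 7.0
5 [-0.0089, 0.0316, 0.01] roll 7.0
6 [-0.0049, 0.0324, 0.01] roll 7.0
7 [-0.001, 0.0328, 0.01] roll 7.0
8 [0.003, 0.0326, 0.01] roll 0.53
9 [0.0033, 0.0326, 0.01] roll -0.0
10 [0.0033, 0.0326, 0.01] roll -0.0
11 [0.0, 0.0, 0.03] roll -0.0
```

Call:
move_arm(
  targets=[
    {"slide": [-0.0167, 0.0228, 0.003], "roll": 7},
    {"slide": [-0.0138, 0.0247, 0.003], "roll": 7},
    {"slide": [-0.0107, 0.0262, 0.003], "roll": 7},
    {"slide": [-0.0074, 0.0273, 0.003], "roll": 7},
    {"slide": [-0.009, 0.0316, 0.01], "roll": 7},
    {"slide": [-0.005, 0.0324, 0.01], "roll": 7},
    {"slide": [-0.001, 0.0328, 0.01], "roll": 7},
    {"slide": [0.003, 0.03, 0.008], "roll": 0.5},
  ],
  fingers=0,
)

```text
t: 5.33
eef_pos: [0.4633, -0.3261, 0.2422]
tcp_rot: [-3.062, 0.657, -0.032]
force: [1.0, -0.7, 0.2]
opening: 0.998
```

```bash
python3 - <<'E'
from h import *
cap("g")
W=cloud("top",np.load("pics/g_top.npy")); r=np.hypot(W[...,0]-PIV[0],W[...,1]-PIV[1]); m=(r>.06)&(r<.155)&(W[...,2]>.205)&(W[...,2]<.225); P=W[m]-[*PIV,0]
a=np.degrees(np.arctan2(P[:,1],P[:,0]))%360; print(len(a),np.median(a),"guard",np.radians(np.median(a)-166.3))
p=cv2.imread("pics/g_top.png");cv2.imwrite("pics/g1.png",cv2.resize(p[180:330,240:480],None,fx=3.3,fy=3.3,interpolation=cv2.INTER_CUBIC))
go((.442,-.388,.2),jaw=-113)
E
```

```text
251 265.05379610707104 guard 1.7235788909115481
t 5.43 at [ 0.4619 -0.3279  0.2408] jaw -114.1 tilt -0.99979 F [ 0.17  0.58 -0.34] open 1.0
1 [0.0032, 0.0315, 0.0204] roll -1.14
2 [0.0026, 0.0316, 0.0204] roll -0.0
```

View pics/g1.png

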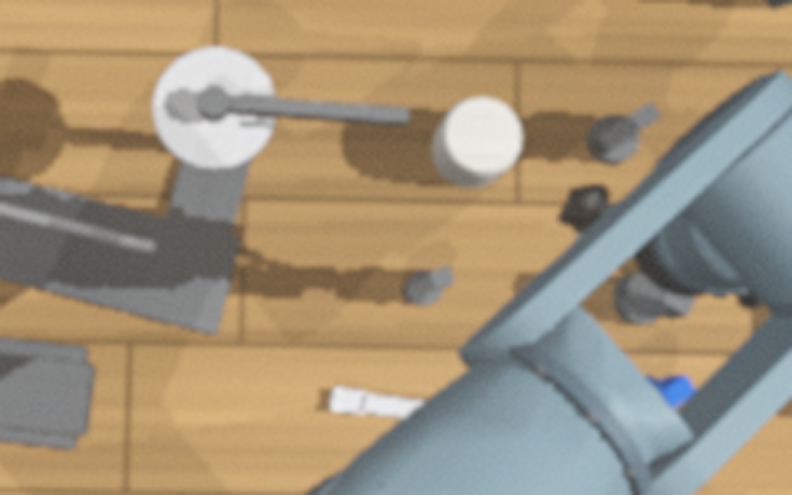

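Call:
move_arm(
  targets=[
    {"slide": [0.0032, 0.0315, 0.02], "roll": -1.1},
    {"slide": [0.0026, 0.03, 0.02], "roll": 0},
    {"slide": [0, 0, 0], "roll": 0},
  ],
)

```text
t: 5.68
eef_pos: [0.4442, -0.3875, 0.1998]
tcp_rot: [-3.07, 0.621, -0.034]
force: [-0.7, 0.5, -0.3]
opening: 0.999
```

```bash
python3 - <<'E'
from h import *
cap("i")
go((.442,-.388,.14),(.442,-.388,.042),jaw=-113,step=.03)
p=cv2.imread("pics/i_side.png");cv2.imwrite("pics/i2.png",cv2.resize(p[250:430,200:440],None,fx=3,fy=3,interpolation=cv2.INTER_CUBIC))
E
```

```text
t 5.78 at [ 0.4461 -0.3852  0.2025] jaw -112.8 tilt -0.99967 F [0.95 0.77 0.9 ] open 1.001
1 [-0.0009, 0.0014, 0.0208] roll 0.21
2 [-0.0009, 0.0014, 0.0208] roll -0.0
3 [-0.0009, 0.0014, 0.0208] roll -0.0
4 [0.0, 0.0, 0.0245] roll -0.0
5 [0.0, 0.0, 0.0245] roll -0.0
6 [0.0, 0.0, 0.0245] roll -0.0
7 [0.0, 0.0, 0.0245] roll -0.0
```

View pics/i2.png

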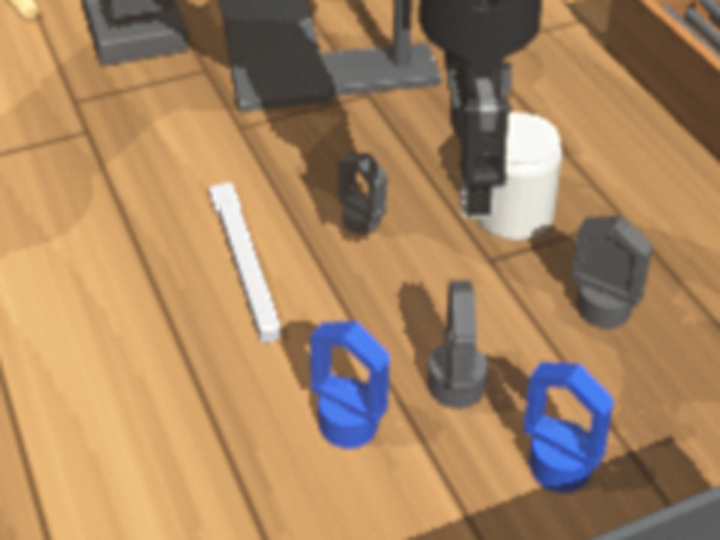

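```bash
python3 - <<'E'
s=open("h.py").read()
s=s.replace("            tx=np.cross(ty,tz)\n","            Ma=M@Rn.from_rotvec([0,0,-np.radians(a-a0)]).as_matrix(); tx,ty,tz=Ma.T\n").replace("    k=0\n","    k=0; a0=a; print('toolz',M[:,2].round(4))\n",1)
open("h.py","w").write(s)
E
python3 - <<'E'
from h import *
go((.442,-.388,.14),(.442,-.388,.042),jaw=-113,step=.03)
E
```

```text
t 5.78 at [ 0.4461 -0.3852  0.2025] jaw -112.8 tilt -0.99967 F [0.95 0.77 0.9 ] open 1.001
toolz [ 0.0253  0.0045 -0.9997]
1 [-0.0014, 0.0017, 0.0208] roll 0.21
2 [-0.0013, 0.0017, 0.0208] roll -0.0
3 [-0.0013, 0.0017, 0.0208] roll -0.0
4 [-0.0005, 0.0003, 0.0245] roll -0.0
5 [-0.0005, 0.0003, 0.0245] roll -0.0
6 [-0.0005, 0.0003, 0.0245] roll -0.0
7 [-0.0005, 0.0003, 0.0245] roll -0.0
```

Call:
move_arm(
  targets=[
    {"slide": [-0.0014, 0.0017, 0.02], "roll": 0.2},
    {"slide": [-0.0013, 0.0017, 0.02], "roll": 0},
    {"slide": [-0.0013, 0.0017, 0.018], "roll": 0},
    {"slide": [0, 0, 0], "roll": 0},
    {"slide": [0, 0, 0], "roll": 0},
  ],
)

```text
t: 6.2
eef_pos: [0.4479, -0.3842, 0.1492]
tcp_rot: [-3.075, 0.615, -0.051]
force: [0.1, -1.5, 0.7]
opening: 1.005
```

```bash
python3 - <<'E'
from h import *
go((.442,-.388,.042),jaw=-113,step=.02)
E
```

```text
t 6.2 at [ 0.4479 -0.3842  0.1492] jaw -112.6 tilt -0.99946 F [ 0.09 -1.53  0.66] open 1.005
toolz [ 3.280e-02 -8.000e-04 -9.995e-01]
1 [-0.0012, 0.0012, 0.0178] roll 0.38
2 [-0.0012, 0.0012, 0.0178] roll -0.0
3 [-0.0012, 0.0012, 0.0178] roll -0.0
4 [-0.0012, 0.0012, 0.0178] roll -0.0
5 [-0.0012, 0.0012, 0.0178] roll -0.0
6 [-0.0012, 0.0012, 0.0178] roll -0.0
```

Call:
move_arm(
  targets=[
    {"slide": [-0.003, 0.0025, 0.01], "roll": 0.4},
    {"slide": [-0.003, 0.0025, 0.01], "roll": 0},
    {"slide": [-0.001, 0.0012, 0.01], "roll": 0},
  ],
)

```text
t: 6.45
eef_pos: [0.4435, -0.388, 0.1234]
tcp_rot: [3.078, -0.622, 0.063]
force: [-0.0, 0.4, -0.7]
opening: 0.998
```

```bash
python3 - <<'E'
from h import *
go((.442,-.388,.042),jaw=-113,step=.02)
E
```

```text
t 6.45 at [ 0.4435 -0.388   0.1234] jaw -112.8 tilt -0.9992 F [-0.04  0.4  -0.7 ] open 0.998
toolz [ 0.0392 -0.0083 -0.9992]
1 [-0.0009, 0.0002, 0.0163] roll 0.16
2 [-0.0009, 0.0002, 0.0163] roll -0.0
3 [-0.0009, 0.0002, 0.0163] roll -0.0
4 [-0.0009, 0.0002, 0.0163] roll -0.0
5 [-0.0009, 0.0002, 0.0163] roll -0.0
```

Call:
move_arm(
  targets=[
    {"slide": [-0.0022, 0.0002, 0.0391], "roll": 0.2},
    {"slide": [-0.002, 0.0002, 0.038], "roll": 0},
  ],
)

```text
t: 6.62
eef_pos: [0.4465, -0.3929, 0.0517]
tcp_rot: [3.066, -0.625, 0.082]
force: [0.6, -0.1, -1.3]
opening: 1.003
```

```bash
python3 - <<'E'
from h import *
go((.442,-.388,.043),jaw=-113,step=.02)
cap("j")
go((.442,-.388,.043),jaw=-113,step=.02)
p=cv2.imread("pics/j_side.png");cv2.imwrite("pics/j2.png",cv2.resize(p[250:430,240:440],None,fx=3.5,fy=3.5,interpolation=cv2.INTER_CUBIC))
E
```

```text
t 6.62 at [ 0.4465 -0.3929  0.0517] jaw -113.0 tilt -0.99855 F [ 0.65 -0.13 -1.34] open 1.003
toolz [ 0.0492 -0.0217 -0.9986]
1 [-0.0065, -0.0027, 0.0083] roll -0.04
t 6.72 at [ 0.4429 -0.3883  0.0457] jaw -113.0 tilt -0.99913 F [-1.2   0.86  0.46] open 1.003
toolz [ 0.0405 -0.0101 -0.9991]
1 [-0.001, 0.0001, 0.0027] roll -0.05
```

View pics/j2.png

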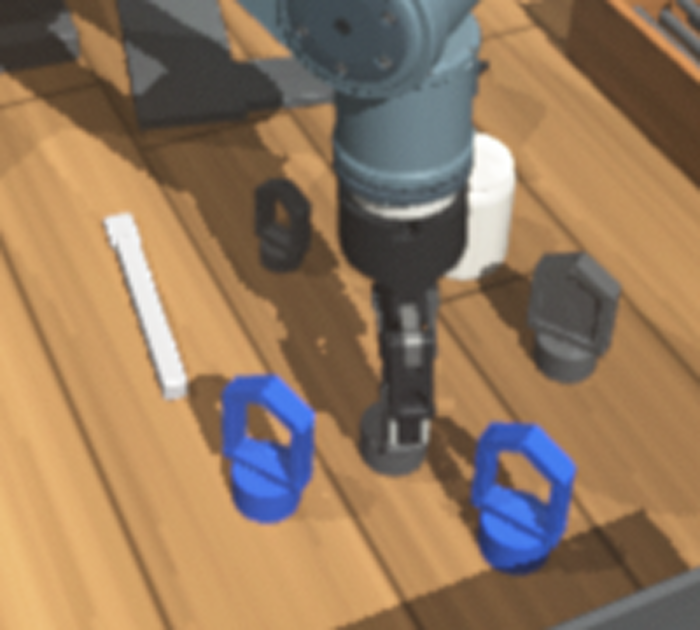

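Call:
move_arm(
  targets=[
    {"slide": [0, 0, 0.001], "roll": 0},
    {"slide": [0, 0, 0], "roll": 0},
    {"slide": [0, 0, 0], "roll": 0},
    {"slide": [0, 0, 0], "roll": 0},
    {"slide": [0, 0, 0], "roll": 0},
  ],
  fingers=255,
  squeeze=60,
)

```text
t: 7.13
eef_pos: [0.4443, -0.3902, 0.0497]
tcp_rot: [3.073, -0.627, 0.07]
force: [-0.1, 0.4, -4.2]
opening: 0.64
```

```bash
python3 - <<'E'
from h import *
go((.442,-.388,.043),jaw=-113,step=.02)
cap("k")
go((.442,-.388,.24),step=.04)
E
```

```text
t 7.13 at [ 0.4443 -0.3902  0.0497] jaw -113.1 tilt -0.999 F [-0.11  0.38 -4.22] open 0.64
toolz [ 0.0429 -0.013  -0.999 ]
1 [-0.0033, -0.0011, 0.0066] roll -0.06
t 7.23 at [ 0.4442 -0.3902  0.0495] jaw -113.1 tilt -0.999 F [ 0.5  -0.14 -4.49] open 0.649
toolz [ 0.0428 -0.0129 -0.999 ]
1 [0.0011, -0.0004, -0.0381] roll -0.0
2 [0.0011, -0.0004, -0.0381] roll -0.0
3 [0.0011, -0.0004, -0.0381] roll -0.0
4 [0.0011, -0.0004, -0.0381] roll -0.0
5 [0.0011, -0.0004, -0.0381] roll -0.0
```

Call:
move_arm(
  targets=[
    {"slide": [0.001, 0, -0.035], "roll": 0},
    {"slide": [0.001, 0, -0.04], "roll": 0},
    {"slide": [0.001, 0, -0.04], "roll": 0},
    {"slide": [0.001, 0, -0.035], "roll": 0},
  ],
)

```text
t: 7.57
eef_pos: [0.4363, -0.3833, 0.1928]
tcp_rot: [-3.066, 0.626, -0.041]
force: [0.4, -0.9, -3.3]
opening: 0.643
```

```bash
python3 - <<'E'
from h import *
cap("l")
go((.44,-.2,.21),jaw=-13.7,step=.018)
p=cv2.imread("pics/l_side.png");cv2.imwrite("pics/l2.png",cv2.resize(p[200:430,200:440],None,fx=3,fy=2.6,interpolation=cv2.INTER_CUBIC))
E
```

```text
t 7.67 at [ 0.4393 -0.3871  0.1987] jaw -113.1 tilt -0.99934 F [ 0.14 -1.19 -3.06] open 0.638
toolz [ 0.0361 -0.004  -0.9993]
1 [-0.0066, -0.0157, -0.0011] roll -7.0
2 [-0.0046, -0.0164, -0.0011] roll -7.0
3 [-0.0026, -0.0168, -0.0011] roll -7.0
4 [-0.0005, -0.017, -0.0011] roll -7.0
5 [0.0016, -0.0169, -0.0011] roll -7.0
6 [0.0036, -0.0166, -0.0011] roll -7.0
7 [0.0056, -0.016, -0.0011] roll -7.0
8 [0.0075, -0.0152, -0.0011] roll -7.0
9 [0.0093, -0.0142, -0.0011] roll -7.0
10 [0.011, -0.013, -0.0011] roll -7.0
11 [0.0125, -0.0115, -0.0011] roll -7.0
left to turn (world deg) 22.36987160832132
```

View pics/l2.png

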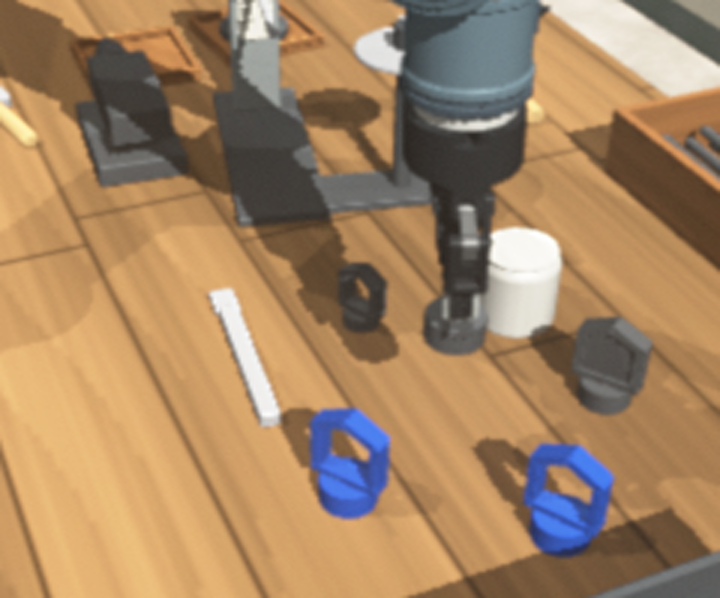

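Held and lifted. Next I carry it towards the hook while turning.

Call:
move_arm(
  targets=[
    {"slide": [-0.0066, -0.0157, 0], "roll": -7},
    {"slide": [-0.0046, -0.0164, 0], "roll": -7},
    {"slide": [-0.0026, -0.0168, 0], "roll": -7},
    {"slide": [-0.0005, -0.017, 0], "roll": -7},
    {"slide": [0.0016, -0.0169, 0], "roll": -7},
    {"slide": [0.0036, -0.0166, 0], "roll": -7},
    {"slide": [0.0056, -0.016, 0], "roll": -7},
    {"slide": [0.0075, -0.0152, 0], "roll": -7},
  ],
)

```text
t: 8.33
eef_pos: [0.4355, -0.2471, 0.193]
tcp_rot: [2.99, 0.917, 0.048]
force: [-0.1, 0.2, -3.9]
opening: 0.644
```

```bash
python3 - <<'E'
from h import *
ctrl.get_image("side")
go((.44,-.08,.205),jaw=-13.7,step=.025)
E
```

```text
t 8.38 at [ 0.4349 -0.2435  0.1922] jaw -55.4 tilt -0.99949 F [ 0.71  4.23 -6.12] open 0.647
toolz [ 3.180e-02 -1.000e-04 -9.995e-01]
1 [0.0139, -0.0188, -0.0018] roll -7.0
2 [0.0161, -0.0169, -0.0018] roll -7.0
3 [0.018, -0.0149, -0.0018] roll -7.0
4 [0.0197, -0.0125, -0.0018] roll -7.0
5 [0.0211, -0.01, -0.0018] roll -7.0
6 [0.0222, -0.0074, -0.0018] roll -6.69
7 [0.0229, -0.0048, -0.0018] roll -0.0
```

Call:
move_arm(
  targets=[
    {"slide": [0.0139, -0.0188, -0.002], "roll": -7},
    {"slide": [0.0161, -0.0169, -0.002], "roll": -7},
    {"slide": [0.018, -0.0149, -0.002], "roll": -7},
    {"slide": [0.0197, -0.0125, -0.002], "roll": -7},
    {"slide": [0.0211, -0.01, -0.002], "roll": -7},
    {"slide": [0.0222, -0.0074, -0.002], "roll": -6.7},
    {"slide": [0.0229, -0.0048, -0.002], "roll": 0},
  ],
)

```text
t: 8.97
eef_pos: [0.4353, -0.0735, 0.1993]
tcp_rot: [2.449, 1.948, 0.032]
force: [0.4, 0.4, -4.2]
opening: 0.642
```

```bash
python3 - <<'E'
from h import *
cap("m")
SEAT=np.array([.4674,.0549]); X=np.array([np.cos(np.radians(76.3)),np.sin(np.radians(76.3))])
go((*(SEAT-.1*X),.19),jaw=-13.7,step=.025)
p=cv2.imread("pics/m_side.png");cv2.imwrite("pics/m2.png",cv2.resize(p[130:320,200:420],None,fx=3.4,fy=3.1,interpolation=cv2.INTER_CUBIC))
W=cloud("side",np.load("pics/m_side.npy")); e=ctrl.read_state()["eef_pos"]
m=(abs(W[...,0]-e[0])<.05)&(abs(W[...,1]-e[1])<.04)&(W[...,2]>.12)&(W[...,2]<.19); P=W[m]; print("low z",np.percentile(P[:,2],[0.5,2,5]),"tcp",e)
F=P[P[:,2]<.165]; print("foot",F[:,:2].min(0),F[:,:2].max(0),len(F))
E
```

```text
t 9.07 at [ 0.4351 -0.0716  0.1992] jaw -13.2 tilt -0.99972 F [-0.14 -1.22 -4.22] open 0.651
toolz [ 0.0232  0.0049 -0.9997]
1 [0.0152, 0.0007, 0.0048] roll 0.52
2 [0.0152, 0.0006, 0.0048] roll -0.0
low z [0.15330875 0.15465665 0.15656974] tcp [ 0.43512987 -0.07158772  0.19923344]
foot [ 0.41132119 -0.09790098] [ 0.45464958 -0.073536  ] 70
```

View pics/m2.png

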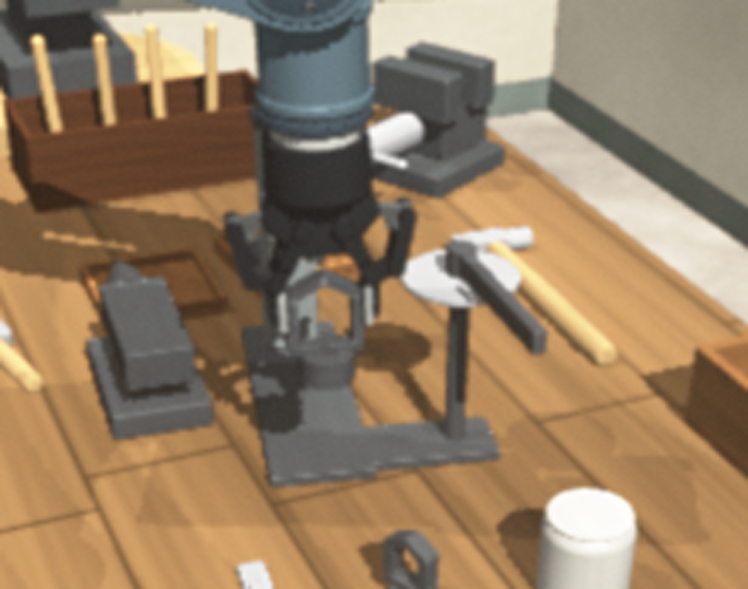

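Call:
move_arm(
  targets=[
    {"slide": [0.0155, 0.003, 0.0048], "roll": 0.5},
    {"slide": [0.0152, 0.002, 0.0048], "roll": 0},
  ],
)

```text
t: 9.23
eef_pos: [0.4472, -0.0437, 0.1896]
tcp_rot: [2.463, 1.93, 0.032]
force: [0.2, -0.6, -4.0]
opening: 0.64
```

```bash
cat >> h.py <<'E'
SEAT=np.array([.4674,.0549]); X=np.array([np.cos(np.radians(76.3)),np.sin(np.radians(76.3))]); OFF=np.array([.003,.001])
def hk(s,z): return (*(SEAT+OFF+s*X),z)
E
python3 - <<'E'
from h import *
ctrl.get_image("side");ctrl.get_image("side")
go(hk(-.1,.19),hk(-.04,.19),hk(0,.19),jaw=-13.7,step=.02)
E
```

```text
t 9.33 at [ 0.4468 -0.0427  0.1889] jaw -13.7 tilt -0.99975 F [-0.34  0.35 -4.49] open 0.642
toolz [ 0.0221  0.0038 -0.9997]
1 [0.0014, -0.0004, -0.0011] roll 0.03
2 [0.02, -0.0, 0.0002] roll -0.0
3 [0.02, -0.0, 0.0002] roll -0.0
4 [0.02, -0.0, 0.0002] roll -0.0
5 [0.02, -0.0, 0.0002] roll -0.0
6 [0.02, -0.0, 0.0002] roll -0.0
```

Call:
move_arm(
  targets=[
    {"slide": [0.018, 0, -0.001], "roll": 0},
    {"slide": [0.018, 0, 0], "roll": 0},
  ],
)

```text
t: 9.5
eef_pos: [0.4547, -0.0102, 0.189]
tcp_rot: [2.465, 1.93, 0.026]
force: [0.2, 0.3, -4.4]
opening: 0.648
```

```bash
python3 - <<'E'
from h import *
cap("n")
go(hk(-.04,.19),hk(0,.19),jaw=-13.7,step=.02)
p=cv2.imread("pics/n_side.png");cv2.imwrite("pics/n2.png",cv2.resize(p[160:290,240:360],None,fx=6,fy=4.6,interpolation=cv2.INTER_CUBIC))
E
```

```text
t 9.6 at [ 0.4548 -0.009   0.189 ] jaw -13.7 tilt -0.9998 F [-0.42 -0.45 -4.34] open 0.645
toolz [ 0.02    0.0025 -0.9998]
1 [0.0134, -0.0001, -0.0004] roll -0.02
2 [0.0134, -0.0001, -0.0004] roll -0.0
3 [0.02, 0.0, 0.0001] roll -0.0
4 [0.02, 0.0, 0.0001] roll -0.0
```

View pics/n2.png

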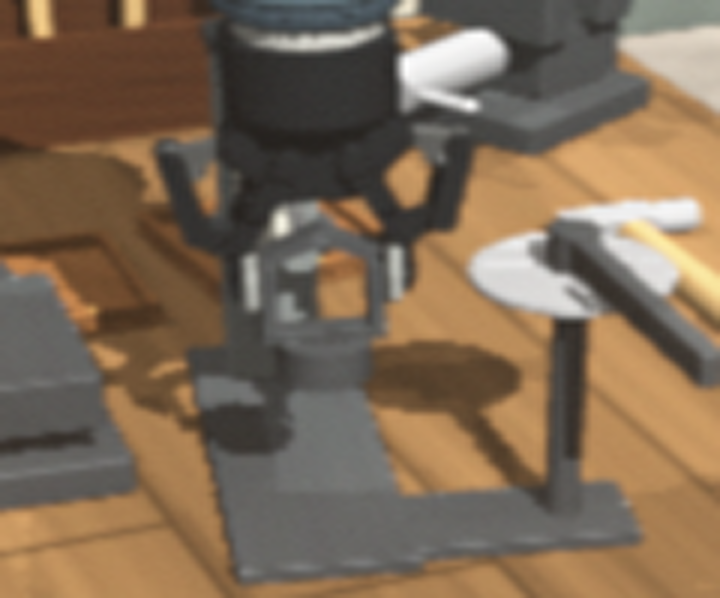

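```bash
python3 - <<'E'
from h import *
def c(P): u,v,_=w2px("side",P); return (round((u-240)*6),round((v-160)*4.6))
for s in(-.025,-.0,.06): print("arm",s,c((*(SEAT+s*X),.2)))
print("tiptop",c((*(SEAT-.027*X),.216)))
Y=np.array([-X[1],X[0]]); e=ctrl.read_state()["eef_pos"]; cr=e[:2]-OFF
for n,y,z in(("crown in",0,.089),("corner+",.02,.08),("corner-",-.02,.08),("bot+",.02,.034),("bot-",-.02,.034),("top",0,.098)): print(n,c((*(cr+y*Y),e[2]-.047+z)))
W=cloud("side",np.load("pics/n_side.npy"))
q=np.load("pics/n_side.npy")
for (a,b) in((282,222),(290,305),(300,255),(350,300),(320,240)):
    u,v=round(a/6+240),round(b/4.6+160); print((a,b),W[v,u].round(3))
E
```

```text
arm -0.025 (306, 253)
arm -0.0 (299, 233)
arm 0.06 (284, 188)
tiptop (306, 230)
crown in (317, 240)
corner+ (272, 256)
corner- (363, 251)
bot+ (275, 326)
bot- (364, 320)
top (317, 226)
(282, 222) [0.506 0.186 0.136]
(290, 305) [0.51  0.192 0.067]
(300, 255) [0.517 0.19  0.107]
(350, 300) [0.584 0.293 0.   ]
(320, 240) [ 0.449 -0.017  0.236]
```

Call:
move_arm(
  targets=[
    {"slide": [0.0134, 0, 0], "roll": 0},
    {"slide": [0.0134, 0, 0], "roll": 0},
    {"slide": [0.018, 0, 0], "roll": 0},
  ],
)

```text
t: 9.85
eef_pos: [0.465, 0.0304, 0.1883]
tcp_rot: [2.465, 1.928, 0.021]
force: [0.7, -0.2, -4.3]
opening: 0.642
```

```bash
python3 - <<'E'
from h import *
cap("o")
go(hk(0,.19),hk(0,.163),jaw=-13.7,step=.02)
p=cv2.imread("pics/o_side.png");cv2.imwrite("pics/o2.png",cv2.resize(p[160:290,240:360],None,fx=6,fy=4.6,interpolation=cv2.INTER_CUBIC))
p=cv2.imread("pics/o_top.png");cv2.imwrite("pics/o1.png",cv2.resize(p[180:330,160:360],None,fx=3,fy=3,interpolation=cv2.INTER_CUBIC))
E
```

```text
t 9.95 at [0.4652 0.0321 0.1883] jaw -13.8 tilt -0.99983 F [-0.26  0.01 -5.42] open 0.643
toolz [ 1.840e-02  4.000e-04 -9.998e-01]
1 [0.0122, -0.0003, -0.0008] roll -0.11
2 [0.0122, -0.0003, -0.0008] roll -0.0
3 [-0.0001, -0.0002, 0.0135] roll -0.0
4 [-0.0001, -0.0002, 0.0135] roll -0.0
```

View pics/o2.png

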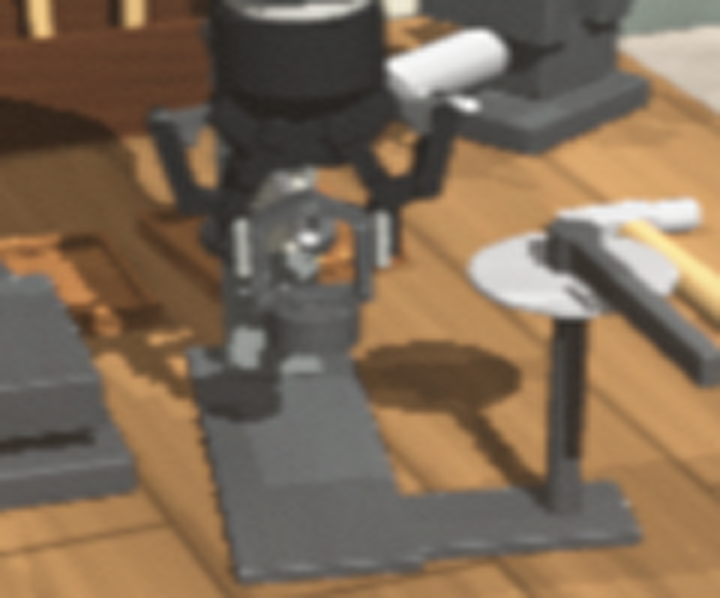

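Call:
move_arm(
  targets=[
    {"slide": [0.0122, 0, -0.001], "roll": 0},
    {"slide": [0.0105, 0, 0], "roll": 0},
  ],
)

```text
t: 10.12
eef_pos: [0.4703, 0.0514, 0.1889]
tcp_rot: [2.465, 1.929, 0.019]
force: [0.1, -0.1, -4.8]
opening: 0.643
```

```bash
python3 - <<'E'
from h import *
cap("p")
go(hk(0,.165),jaw=-13.7,step=.02)
p=cv2.imread("pics/p_side.png");cv2.imwrite("pics/p2.png",cv2.resize(p[160:290,240:360],None,fx=6,fy=4.6,interpolation=cv2.INTER_CUBIC))
E
```

```text
t 10.22 at [0.4702 0.0522 0.1888] jaw -13.8 tilt -0.99986 F [-0.34 -0.17 -4.42] open 0.64
toolz [ 0.0169 -0.0015 -0.9999]
1 [0.0018, -0.0006, 0.0119] roll -0.11
2 [0.0018, -0.0006, 0.0119] roll -0.0
```

View pics/p2.png

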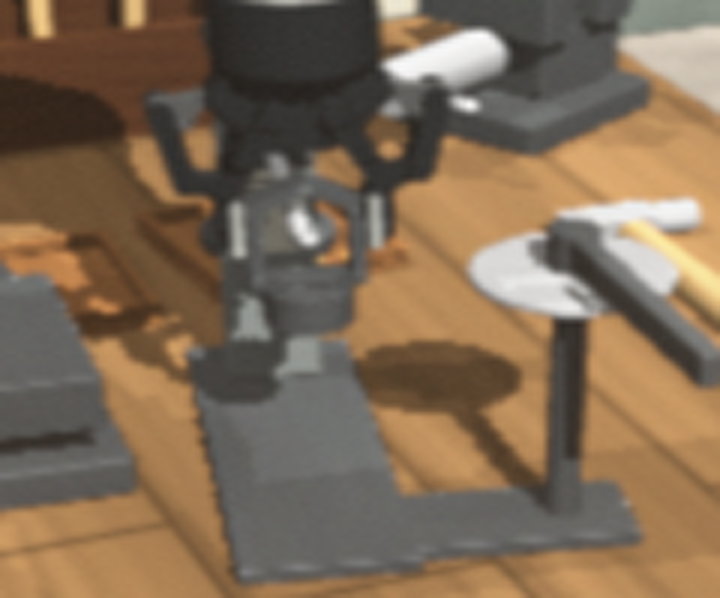

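The hook tip shows through the window at about (305,230), so the stirrup is threaded. I'll lower it, watching the force.

Call:
move_arm(
  targets=[
    {"slide": [0.0018, -0.0004, 0.012], "roll": 0},
    {"slide": [0.0015, -0.0004, 0.011], "roll": 0},
  ],
)

```text
t: 10.38
eef_pos: [0.4725, 0.0538, 0.1674]
tcp_rot: [2.459, 1.929, 0.023]
force: [-0.3, 0.2, -4.7]
opening: 0.644
```

```bash
python3 - <<'E'
from h import *
ctrl.get_image("side");ctrl.get_image("side")
go(hk(0,.145),jaw=-13.7,step=.012)
E
```

```text
t 10.48 at [0.471  0.0541 0.1658] jaw -13.8 tilt -0.99984 F [-1.    0.14 -4.57] open 0.645
toolz [ 0.0174 -0.0028 -0.9998]
1 [0.0008, -0.0007, 0.0104] roll -0.11
2 [0.0008, -0.0007, 0.0104] roll -0.0
```

Call:
move_arm(
  targets=[
    {"slide": [0.0008, -0.0005, 0.01], "roll": 0},
    {"slide": [0.0008, -0.0005, 0.006], "roll": 0},
  ],
)

```text
t: 10.65
eef_pos: [0.4712, 0.0546, 0.15]
tcp_rot: [2.461, 1.929, 0.019]
force: [-3.8, -1.0, -1.5]
opening: 0.64
```

```bash
python3 - <<'E'
from h import *
cap("q")
go(hk(0,.138),jaw=-13.7,step=.012)
p=cv2.imread("pics/q_side.png");cv2.imwrite("pics/q2.png",cv2.resize(p[160:290,240:360],None,fx=6,fy=4.6,interpolation=cv2.INTER_CUBIC))
E
```

```text
t 10.75 at [0.4709 0.0549 0.1499] jaw -13.8 tilt -0.99984 F [-3.9  -0.83 -1.62] open 0.646
toolz [ 0.0176 -0.0038 -0.9998]
1 [0.0009, -0.001, 0.0119] roll -0.12
```

View pics/q2.png

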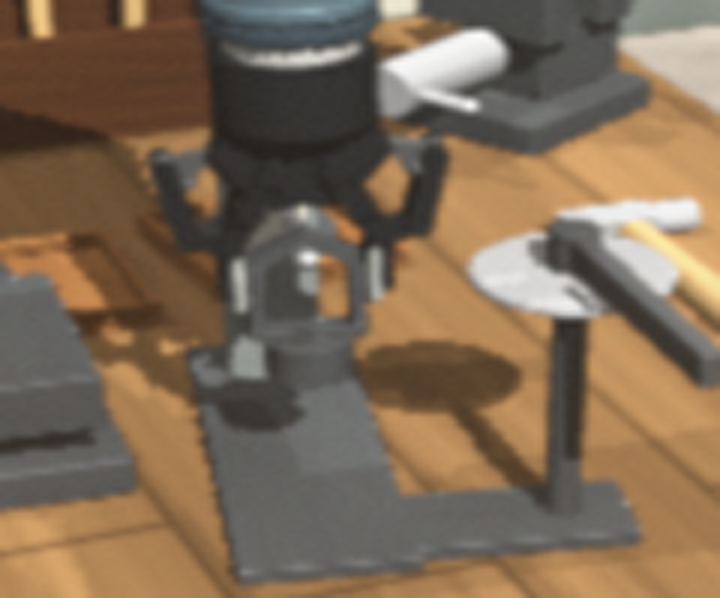

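Call:
move_arm(
  targets=[
    {"slide": [0, -0.003, 0], "roll": 0},
    {"slide": [0, -0.001, 0.004], "roll": 0},
  ],
)

```text
t: 10.92
eef_pos: [0.4692, 0.0552, 0.1474]
tcp_rot: [2.459, 1.926, 0.024]
force: [0.4, 0.2, -0.3]
opening: 0.645
```

```bash
python3 - <<'E'
from h import *
ctrl.get_image("side");ctrl.get_image("side")
go(hk(0,.138),jaw=-13.7,step=.012)
E
```

```text
t 11.02 at [0.469  0.0553 0.1467] jaw -13.9 tilt -0.99975 F [ 2.24 -1.17 -0.2 ] open 0.649
toolz [ 0.0221 -0.0044 -0.9997]
1 [0.0009, 0.001, 0.0087] roll -0.15
```

Call:
move_arm(
  targets=[
    {"slide": [0, 0.0012, 0.004], "roll": 0},
  ],
)

```text
t: 11.1
eef_pos: [0.4707, 0.0551, 0.1435]
tcp_rot: [2.459, 1.927, 0.024]
force: [-4.6, 1.0, -0.6]
opening: 0.647
```

```bash
python3 - <<'E'
from h import *
ctrl.get_image("side");ctrl.get_image("side")
go(hk(0,.138),jaw=-13.7,step=.012)
s=ctrl.read_state(); print(s["moment"])
E
```

```text
t 11.2 at [0.4703 0.0551 0.1425] jaw -13.8 tilt -0.99975 F [-0.31 -0.58 -0.41] open 0.645
toolz [ 0.0221 -0.0043 -0.9997]
1 [0.0008, -0.0002, 0.0045] roll -0.15
[-0.04655314 -0.02020414 -0.02924425]
```

Call:
move_arm(
  targets=[
    {"slide": [0, 0, 0], "roll": 0},
    {"slide": [0, 0, 0], "roll": 0},
    {"slide": [0, 0, 0], "roll": 0},
  ],
  fingers=0,
)

```text
t: 11.45
eef_pos: [0.4706, 0.0553, 0.1428]
tcp_rot: [2.459, 1.927, 0.024]
force: [-0.8, -0.2, 0.3]
opening: 0.997
```

```bash
python3 - <<'E'
from h import *
for i in range(12):
    ctrl.get_image("side")
cap("r")
go(hk(0,.138),jaw=-13.7,step=.012)
p=cv2.imread("pics/r_side.png");cv2.imwrite("pics/r2.png",cv2.resize(p[160:290,240:360],None,fx=6,fy=4.6,interpolation=cv2.INTER_CUBIC))
E
```

```text
t 12.15 at [0.4705 0.0552 0.1427] jaw -13.8 tilt -0.99974 F [-0.91 -0.46 -0.59] open 1.004
toolz [ 0.0223 -0.0041 -0.9997]
1 [0.0007, -0.0004, 0.0046] roll -0.14
```

View pics/r2.png

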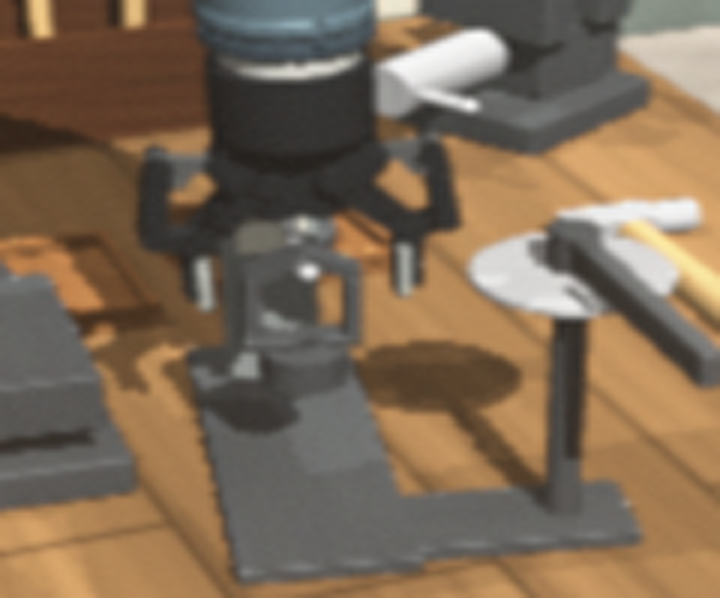

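```bash
cat > st.py <<'E'
from h import *
import sys
tag=sys.argv[1]; n=int(sys.argv[2])
for i in range(n):
    p,d=ctrl.get_image("side")
    W=cloud("side",d); m=(W[...,1]<.062)&(W[...,1]>.02)&(abs(W[...,0]-.467)<.075)&(W[...,2]>.06)&(W[...,2]<.125); P=W[m]
    if i%3==0 or i==n-1: 
        f=P[P[:,2]<.10]; print(round(ctrl.read_state()["t"],2),len(P),"low z",np.percentile(P[:,2],2).round(4),"foot x",f[:,0].min().round(4),f[:,0].max().round(4),f[:,0].mean().round(4))
cv2.imwrite(f"pics/{tag}.png",cv2.resize(p[180:260,250:330,::-1],None,fx=7.5,fy=7.5,interpolation=cv2.INTER_CUBIC)); np.save(f"pics/{tag}.npy",d)
E
python3 st.py s1 10
```

```text
12.2 166 low z 0.0928 foot x 0.4488 0.4855 0.466
12.35 170 low z 0.0939 foot x 0.4488 0.4861 0.4651
12.5 168 low z 0.0918 foot x 0.4488 0.4858 0.4643
12.65 170 low z 0.0928 foot x 0.448 0.4857 0.4646
```

View pics/s1.png

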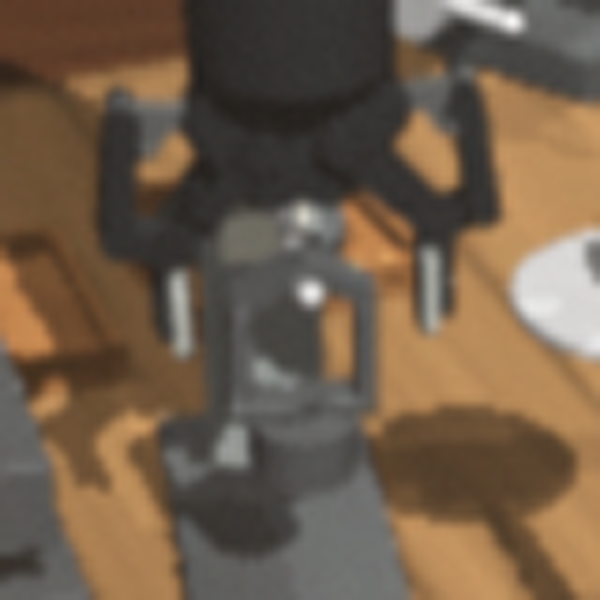

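```bash
python3 st.py s2 22; python3 - <<'E'
from h import *
W=cloud("side",np.load("pics/s2.npy"))
for a,b in((310,292),(305,220),(245,235),(235,300),(365,340),(345,285),(250,275),(180,300),(430,290)):
    u,v=round(a/7.5+250),round(b/7.5+180); print((a,b),W[v,u].round(3), "scale s,y",((W[v,u][:2]-SEAT)@X).round(3),((W[v,u][:2]-SEAT)@[-X[1],X[0]]).round(3))
# stirrup sides cloud
Y=np.array([-X[1],X[0]]); q=W-[*SEAT,0]; s=q[...,:2]@X; y=q[...,:2]@Y; z=W[...,2]
for zz in np.arange(.085,.2,.008):
    m=(abs(s)<.02)&(z>zz)&(z<zz+.008)&(abs(y)<.04)
    if m.sum(): print(zz.round(3),m.sum(),"y",y[m].min().round(4),y[m].max().round(4),"s",s[m].min().round(3),s[m].max().round(3))
E
```

```text
12.7 166 low z 0.0921 foot x 0.4496 0.4859 0.4655
12.85 165 low z 0.0933 foot x 0.4491 0.4866 0.4647
13.0 172 low z 0.0922 foot x 0.4505 0.4857 0.4657
13.15 162 low z 0.092 foot x 0.4483 0.4855 0.4653
13.3 171 low z 0.093 foot x 0.4487 0.4861 0.4638
13.45 170 low z 0.0921 foot x 0.4487 0.4851 0.464
13.6 167 low z 0.0927 foot x 0.4492 0.4861 0.4658
13.75 169 low z 0.0929 foot x 0.449 0.4857 0.4647
(310, 292) [0.461 0.03  0.188] scale s,y -0.026 0.0
(305, 220) [0.519 0.186 0.129] scale s,y 0.14 -0.019
(245, 235) [0.493 0.187 0.127] scale s,y 0.135 0.006
(235, 300) [0.443 0.061 0.172] scale s,y 0.0 0.026
(365, 340) [0.491 0.047 0.153] scale s,y -0.002 -0.025
(345, 285) [0.482 0.047 0.178] scale s,y -0.005 -0.016
(250, 275) [0.45  0.065 0.178] scale s,y 0.005 0.019
(180, 300) [0.419 0.05  0.183] scale s,y -0.016 0.046
(430, 290) [0.511 0.035 0.174] scale s,y -0.009 -0.047
0.085 7 y -0.0083 0.0208 s -0.011 0.014
0.093 30 y -0.0187 0.0216 s -0.012 0.004
0.101 34 y -0.0188 0.0214 s -0.015 0.007
0.109 49 y -0.0186 0.0216 s -0.015 0.006
0.117 68 y -0.0278 0.0271 s -0.014 0.019
0.125 46 y -0.028 0.027 s -0.002 0.014
0.133 19 y -0.028 0.0281 s -0.004 0.016
0.141 17 y -0.0277 0.028 s -0.004 0.011
0.149 20 y -0.0276 0.0281 s -0.004 0.009
0.157 18 y -0.0276 0.0282 s -0.005 0.007
0.165 19 y -0.0278 0.0282 s -0.007 0.011
0.173 53 y -0.0269 0.0269 s -0.019 0.014
0.181 39 y -0.016 0.0165 s -0.007 0.01
0.189 10 y -0.0036 0.0053 s -0.007 0.012
0.197 1 y 0.0393 0.0393 s -0.01 -0.01
```

Call:
move_arm(
  targets=[
    {"slide": [0, -0.003, 0.002], "roll": 0},
  ],
)

```text
t: 13.83
eef_pos: [0.4683, 0.0558, 0.1409]
tcp_rot: [2.459, 1.926, 0.025]
force: [-0.2, -0.7, -0.6]
opening: 0.998
```

```bash
python3 st.py s3 4; python3 - <<'E'
from h import *
go((.4674,.0549,.1407),jaw=-13.7)
E
```

```text
13.88 166 low z 0.0923 foot x 0.4479 0.4854 0.4648
14.03 168 low z 0.0933 foot x 0.4477 0.4868 0.4655
t 14.03 at [0.4674 0.056  0.1404] jaw -13.8 tilt -0.99975 F [0.07 0.03 0.16] open 1.0
toolz [ 0.022  -0.004  -0.9998]
1 [-0.001, 0.0002, -0.0003] roll -0.14
```

Call:
move_arm(
  targets=[
    {"slide": [0, 0, 0], "roll": 0},
    {"slide": [0, 0, 0], "roll": 0},
    {"slide": [0, 0, 0], "roll": 0},
    {"slide": [0, 0, 0], "roll": 0},
    {"slide": [0, 0, 0], "roll": 0},
  ],
  fingers=255,
  squeeze=60,
)

```text
t: 14.45
eef_pos: [0.4693, 0.0555, 0.1415]
tcp_rot: [2.457, 1.925, 0.027]
force: [-0.2, -0.2, 0.3]
opening: 0.642
```

```bash
python3 st.py s4 3; python3 - <<'E'
from h import *
go((.4674,.0549,.195),jaw=-13.7,step=.018)
E
```

```text
14.5 172 low z 0.0933 foot x 0.4463 0.4876 0.4644
14.6 171 low z 0.0923 foot x 0.4477 0.4862 0.4635
t 14.6 at [0.4692 0.0555 0.1413] jaw -13.8 tilt -0.99965 F [ 1.27 -0.28  0.81] open 0.641
toolz [ 0.026  -0.0049 -0.9996]
1 [-0.0003, -0.0001, -0.0179] roll -0.15
2 [-0.0003, -0.0001, -0.0179] roll -0.0
3 [-0.0003, -0.0001, -0.0179] roll -0.0
```

Call:
move_arm(
  targets=[
    {"slide": [0, 0, -0.016], "roll": 0},
    {"slide": [0, 0, -0.016], "roll": 0},
    {"slide": [0, 0, -0.014], "roll": 0},
  ],
)

```text
t: 14.85
eef_pos: [0.4644, 0.0559, 0.1838]
tcp_rot: [2.463, 1.929, 0.016]
force: [0.1, 0.5, -4.7]
opening: 0.644
```

```bash
python3 - <<'E'
from h import *
cap("t")
go((*(SEAT-.1*X),.1925),jaw=-13.7,step=.018)
p=cv2.imread("pics/t_side.png");cv2.imwrite("pics/t2.png",cv2.resize(p[160:290,240:360],None,fx=6,fy=4.6,interpolation=cv2.INTER_CUBIC))
W=cloud("side",np.load("pics/t_side.npy"));m=(W[...,1]<.075)&(W[...,1]>.02)&(abs(W[...,0]-.467)<.03)&(W[...,2]>.11)&(W[...,2]<.16);print("low z",np.percentile(W[m][:,2],[0,2,5]))
E
```

```text
t 14.95 at [0.4663 0.0557 0.1855] jaw -13.9 tilt -0.99976 F [ 0.16  0.43 -4.62] open 0.645
toolz [ 0.0213 -0.0045 -0.9998]
1 [-0.0168, 0.0003, -0.0012] roll -0.16
2 [-0.0168, 0.0002, -0.0012] roll -0.0
3 [-0.0168, 0.0002, -0.0012] roll -0.0
4 [-0.0168, 0.0002, -0.0012] roll -0.0
5 [-0.0168, 0.0002, -0.0012] roll -0.0
6 [-0.0168, 0.0002, -0.0012] roll -0.0
low z [0.13045329 0.13392827 0.13540405]
```

View pics/t2.png

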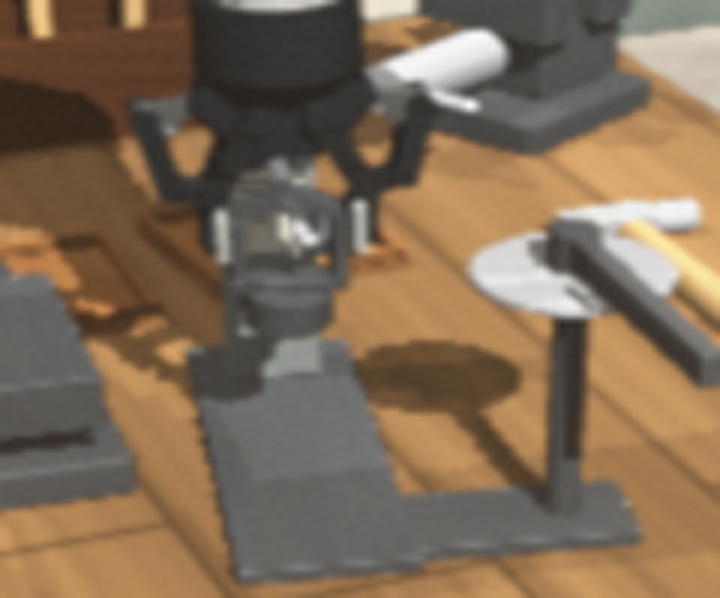

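Call:
move_arm(
  targets=[
    {"slide": [0, 0.001, -0.008], "roll": 0},
    {"slide": [-0.01, 0.0005, -0.001], "roll": 0},
    {"slide": [-0.016, 0, 0], "roll": 0},
  ],
)

```text
t: 15.2
eef_pos: [0.4591, 0.0315, 0.1921]
tcp_rot: [2.46, 1.934, 0.017]
force: [0.0, 0.2, -4.9]
opening: 0.645
```

```bash
python3 - <<'E'
from h import *
cap("u")
go((*(SEAT-.1*X),.1935),jaw=-13.7,step=.018)
p=cv2.imread("pics/u_side.png");cv2.imwrite("pics/u2.png",cv2.resize(p[160:290,240:360],None,fx=6,fy=4.6,interpolation=cv2.INTER_CUBIC))
E
```

```text
t 15.3 at [0.4588 0.0296 0.1919] jaw -13.8 tilt -0.99987 F [ 0.51 -0.09 -3.9 ] open 0.642
toolz [ 0.0157 -0.0039 -0.9999]
1 [-0.0147, 0.0005, -0.0003] roll -0.13
2 [-0.0147, 0.0005, -0.0003] roll -0.0
3 [-0.0147, 0.0005, -0.0003] roll -0.0
4 [-0.0147, 0.0005, -0.0003] roll -0.0
5 [-0.0147, 0.0005, -0.0003] roll -0.0
```

View pics/u2.png

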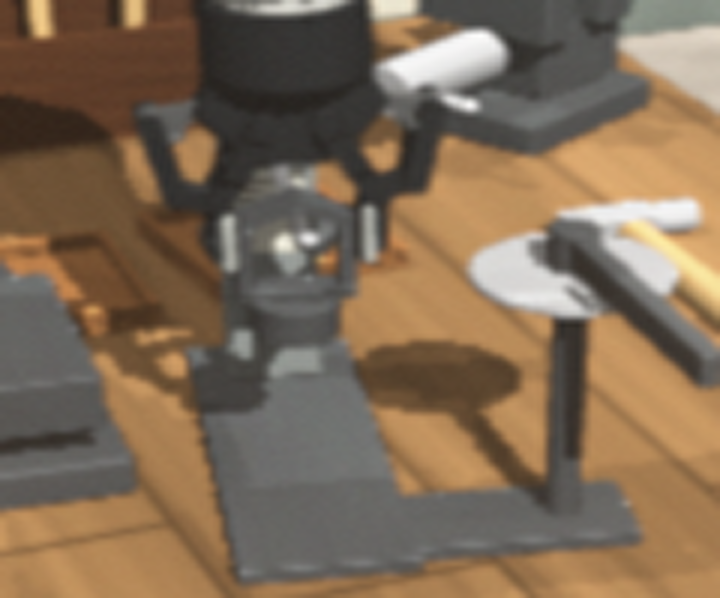

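Call:
move_arm(
  targets=[
    {"slide": [-0.0147, 0.002, -0.001], "roll": 0},
    {"slide": [-0.0147, 0.001, 0], "roll": 0},
    {"slide": [-0.0147, 0, 0], "roll": 0},
    {"slide": [-0.0147, 0, 0], "roll": 0},
    {"slide": [-0.016, 0, 0], "roll": 0},
  ],
)

```text
t: 15.72
eef_pos: [0.4406, -0.0445, 0.1887]
tcp_rot: [2.468, 1.936, 0.012]
force: [-0.2, -0.9, -4.2]
opening: 0.645
```

```bash
python3 - <<'E'
from h import *
cap("v")
go((.35,-.04,.25),(.345,.2,.25),(.415,.364,.25),step=.035)
p=cv2.imread("pics/v_side.png");cv2.imwrite("pics/v2.png",cv2.resize(p[130:290,220:400],None,fx=4,fy=3.6,interpolation=cv2.INTER_CUBIC))
E
```

```text
t 15.82 at [ 0.4405 -0.0457  0.1887] jaw -13.9 tilt -0.99996 F [ 0.62  0.3  -4.72] open 0.648
toolz [ 8.7e-03 -6.0e-04 -1.0e+00]
1 [-0.004, -0.0222, -0.0155] roll -0.0
2 [-0.004, -0.0222, -0.0155] roll -0.0
3 [-0.004, -0.0222, -0.0155] roll -0.0
4 [-0.004, -0.0222, -0.0155] roll -0.0
5 [0.0331, -0.0089, -0.0] roll -0.0
6 [0.0331, -0.0089, -0.0] roll -0.0
7 [0.0331, -0.0089, -0.0] roll -0.0
8 [0.0331, -0.0089, -0.0] roll -0.0
9 [0.0331, -0.0089, -0.0] roll -0.0
10 [0.0331, -0.0089, -0.0] roll -0.0
11 [0.0331, -0.0089, -0.0] roll -0.0
12 [0.0293, 0.0047, 0.0001] roll -0.0
13 [0.0293, 0.0047, 0.0001] roll -0.0
14 [0.0293, 0.0047, 0.0001] roll -0.0
15 [0.0293, 0.0047, 0.0001] roll -0.0
16 [0.0293, 0.0047, 0.0001] roll -0.0
17 [0.0293, 0.0047, 0.0001] roll -0.0
```

View pics/v2.png

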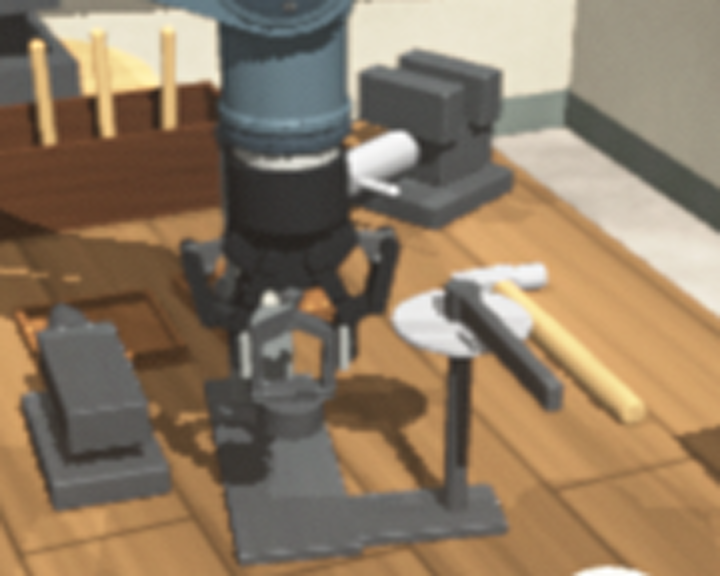

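Call:
move_arm(
  targets=[
    {"slide": [-0.004, -0.022, -0.0155], "roll": 0},
    {"slide": [-0.004, -0.022, -0.0155], "roll": 0},
    {"slide": [-0.004, -0.022, -0.0155], "roll": 0},
    {"slide": [-0.002, -0.022, -0.015], "roll": 0},
    {"slide": [0.033, -0.009, 0], "roll": 0},
    {"slide": [0.033, -0.009, 0], "roll": 0},
    {"slide": [0.033, -0.009, 0], "roll": 0},
    {"slide": [0.033, -0.009, 0], "roll": 0},
  ],
)

```text
t: 16.48
eef_pos: [0.3444, 0.0976, 0.2483]
tcp_rot: [-2.498, -1.904, -0.007]
force: [1.0, 0.1, -4.8]
opening: 0.64
```

```bash
python3 - <<'E'
from h import *
cap("w")
go((.36,.2,.25),(.415,.364,.2),step=.035)
W=cloud("top",np.load("pics/w_top.npy"))
p=cv2.imread("pics/w_top.png");cv2.imwrite("pics/w1.png",cv2.resize(p[180:330,130:330],None,fx=4,fy=4,interpolation=cv2.INTER_CUBIC))
E
```

```text
t 16.58 at [0.3436 0.1011 0.248 ] jaw -14.8 tilt -0.99998 F [-0.07 -1.4  -4.21] open 0.641
toolz [ 0.002   0.0057 -1.    ]
1 [0.0333, -0.0032, -0.0005] roll -0.0
2 [0.0333, -0.0032, -0.0005] roll -0.0
3 [0.0333, -0.0032, -0.0005] roll -0.0
4 [0.0287, 0.0019, 0.0085] roll -0.0
5 [0.0287, 0.0019, 0.0085] roll -0.0
6 [0.0287, 0.0019, 0.0085] roll -0.0
7 [0.0287, 0.0019, 0.0085] roll -0.0
8 [0.0287, 0.0019, 0.0085] roll -0.0
9 [0.0287, 0.0019, 0.0085] roll -0.0
```

View pics/w1.png

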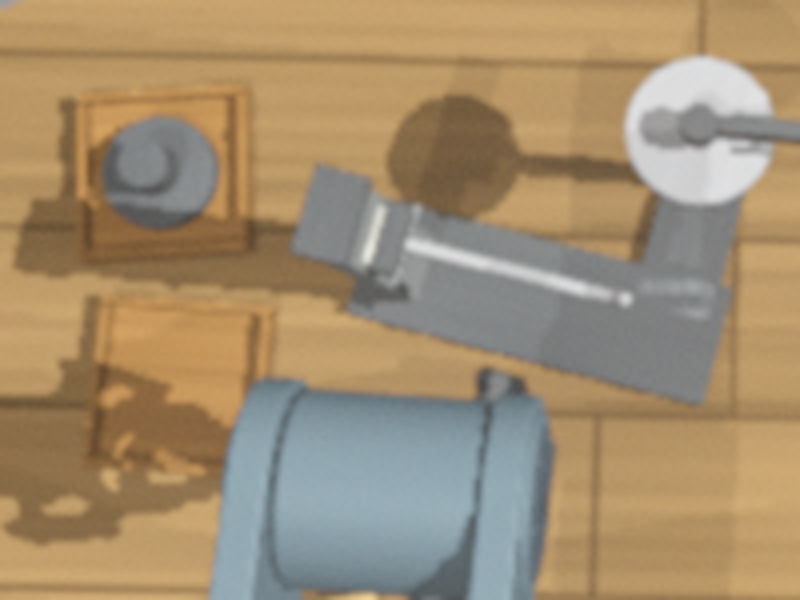

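Call:
move_arm(
  targets=[
    {"slide": [0.0333, -0.003, 0], "roll": 0},
    {"slide": [0.0333, -0.003, 0], "roll": 0},
    {"slide": [0.0333, -0.003, 0], "roll": 0},
    {"slide": [0.0287, 0.002, 0.006], "roll": 0},
    {"slide": [0.0287, 0.002, 0.006], "roll": 0},
    {"slide": [0.0287, 0.002, 0.006], "roll": 0},
    {"slide": [0.0287, 0.002, 0.006], "roll": 0},
    {"slide": [0.0287, 0.002, 0.006], "roll": 0},
  ],
)

```text
t: 17.25
eef_pos: [0.408, 0.3431, 0.2152]
tcp_rot: [-2.494, -1.909, -0.003]
force: [1.5, -0.4, -3.0]
opening: 0.641
```

```bash
python3 - <<'E'
from h import *
cap("x")
go((.416,.364,.15),step=.03)
p=cv2.imread("pics/x_top.png");cv2.imwrite("pics/x1.png",cv2.resize(p[180:330,130:330],None,fx=4,fy=4,interpolation=cv2.INTER_CUBIC))
p=cv2.imread("pics/x_side.png");cv2.imwrite("pics/x2.png",cv2.resize(p[100:290,150:400],None,fx=3,fy=3,interpolation=cv2.INTER_CUBIC))
E
```

```text
t 17.35 at [0.4079 0.3443 0.2137] jaw -15.0 tilt -1.0 F [ 0.4  -1.31 -4.02] open 0.638
toolz [-0.0013  0.0026 -1.    ]
1 [0.007, 0.001, 0.0213] roll -0.0
2 [0.007, 0.001, 0.0213] roll -0.0
3 [0.007, 0.001, 0.0213] roll -0.0
```

View pics/x2.png

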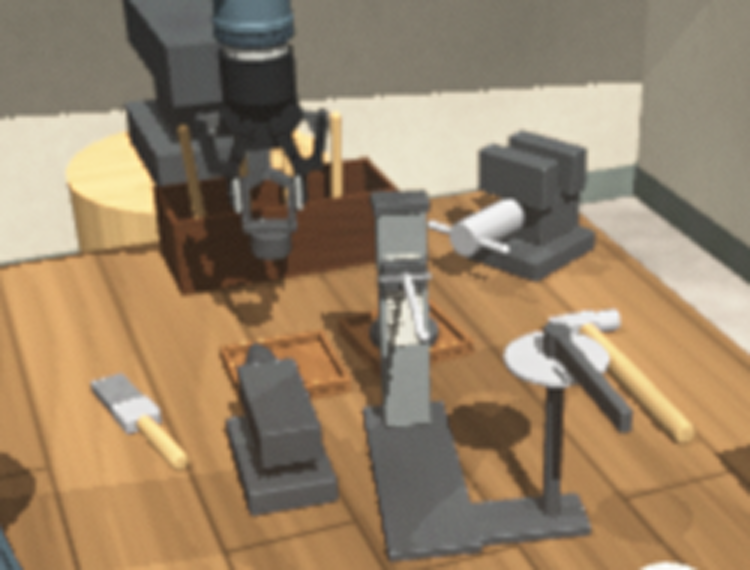

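Call:
move_arm(
  targets=[
    {"slide": [0.006, 0.001, 0.02], "roll": 0},
    {"slide": [0.006, 0.001, 0.022], "roll": 0},
    {"slide": [0.004, 0.001, 0.022], "roll": 0},
    {"slide": [0.002, 0, 0.03], "roll": 0},
  ],
)

```text
t: 17.68
eef_pos: [0.4197, 0.3639, 0.1213]
tcp_rot: [-2.49, -1.914, -0.015]
force: [1.2, -0.3, -3.4]
opening: 0.642
```

```bash
python3 - <<'E'
from h import *
cap("y")
go((.416,.364,.075),step=.03)
p=cv2.imread("pics/y_side.png");cv2.imwrite("pics/y2.png",cv2.resize(p[150:250,190:310],None,fx=6,fy=6,interpolation=cv2.INTER_CUBIC))
W=cloud("side",np.load("pics/y_side.npy"));m=(abs(W[...,1]-.364)<.035)&(abs(W[...,0]-.416)<.04)&(W[...,2]>.045)&(W[...,2]<.1);print("low z",np.percentile(W[m][:,2],[0,2,5]))
for c in ((.4765,.4235),(.4765,.2985),(.3515,.2985),(.3515,.4235)): u,v,_=w2px("side",(*c,.02)); print((u-190)*6,(v-150)*6)
E
```

```text
t 17.78 at [0.4146 0.3609 0.1153] jaw -14.9 tilt -0.99998 F [-1.57 -0.87 -4.87] open 0.645
toolz [-5.9e-03 -3.0e-04 -1.0e+00]
1 [0.0017, 0.0004, 0.0202] roll -0.0
2 [0.0017, 0.0004, 0.0202] roll -0.0
low z [0.06793139 0.07138925 0.07204102]
402.45275364824977 355.3194575560891
468.4978789125389 451.75794099997
251.97007721335262 495.35905933713525
197.06848026350445 393.60283172358015
```

View pics/y2.png

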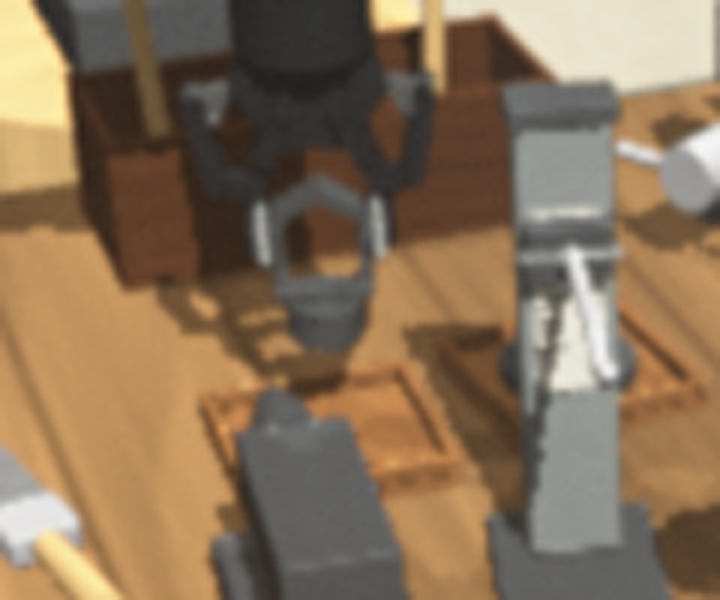

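Call:
move_arm(
  targets=[
    {"slide": [0, 0, 0.02], "roll": 0},
    {"slide": [0, 0, 0.02], "roll": 0},
    {"slide": [0, 0, 0.008], "roll": 0},
  ],
)

```text
t: 18.03
eef_pos: [0.4165, 0.3607, 0.0695]
tcp_rot: [-2.49, -1.912, 0.003]
force: [0.0, -0.8, -4.3]
opening: 0.644
```

```bash
python3 - <<'E'
from h import *
cap("z")
go((.416,.362,.056),step=.03)
W=cloud("side",np.load("pics/z_side.npy"));m=(abs(W[...,1]-.364)<.035)&(abs(W[...,0]-.416)<.04)&(W[...,2]>.012)&(W[...,2]<.1);print("low z",np.percentile(W[m][:,2],[0,2,5]))
p=cv2.imread("pics/z_side.png");cv2.imwrite("pics/z2.png",cv2.resize(p[150:250,190:310],None,fx=6,fy=6,interpolation=cv2.INTER_CUBIC))
E
```

```text
t 18.13 at [0.4164 0.3607 0.07  ] jaw -15.0 tilt -0.99999 F [-0.16 -0.8  -5.11] open 0.642
toolz [-3.7e-03  8.0e-04 -1.0e+00]
1 [0.0012, -0.0007, 0.014] roll -0.0
low z [0.01747484 0.0248232  0.03275631]
```

View pics/z2.png

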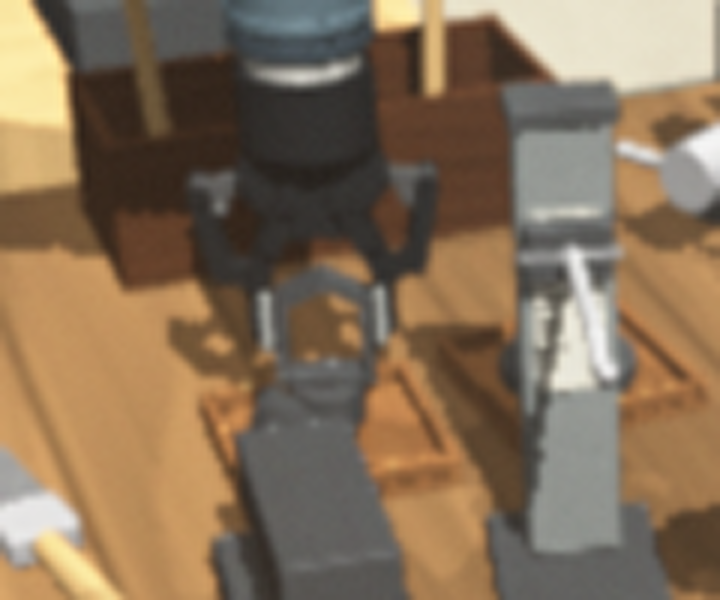

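Call:
move_arm(
  targets=[
    {"slide": [0, 0, 0.008], "roll": 0},
    {"slide": [0, 0, 0.003], "roll": 0},
  ],
)

```text
t: 18.3
eef_pos: [0.4185, 0.3615, 0.0619]
tcp_rot: [-2.491, -1.911, -0.003]
force: [0.2, -0.3, -4.7]
opening: 0.649
```

```bash
python3 - <<'E'
from h import *
ctrl.get_image("side");ctrl.get_image("side")
go((.416,.362,.053),step=.03)
E
```

```text
t 18.4 at [0.419  0.3619 0.0624] jaw -15.0 tilt -0.99999 F [-0.06  0.55 -3.86] open 0.644
toolz [ 0.0015  0.0036 -1.    ]
1 [-0.0007, -0.0029, 0.0094] roll -0.0
```

Call:
move_arm(
  targets=[
    {"slide": [0, 0, 0.004], "roll": 0},
    {"slide": [0, 0, 0.003], "roll": 0},
  ],
)

```text
t: 18.57
eef_pos: [0.4204, 0.3629, 0.0573]
tcp_rot: [-2.491, -1.912, -0.011]
force: [-5.2, 2.5, 14.2]
opening: 0.642
```

```bash
python3 - <<'E'
from h import *
ctrl.get_image("side");ctrl.get_image("side")
go((.416,.362,.053),step=.03)
E
```

```text
t 18.67 at [0.4204 0.3628 0.0575] jaw -15.0 tilt -0.99998 F [-2.59 -0.44  1.73] open 0.642
toolz [ 0.0045  0.0054 -1.    ]
1 [-0.002, -0.004, 0.0045] roll -0.0
```

Call:
move_arm(
  targets=[
    {"slide": [0, 0, 0], "roll": 0},
    {"slide": [0, 0, 0], "roll": 0},
    {"slide": [0, 0, 0], "roll": 0},
  ],
  fingers=0,
)

```text
t: 18.92
eef_pos: [0.422, 0.3637, 0.0591]
tcp_rot: [-2.491, -1.913, -0.017]
force: [0.5, -0.2, 0.4]
opening: 0.995
```

```bash
python3 - <<'E'
from h import *
cap("aa")
go((.416,.362,.25),step=.035)
W=cloud("side",np.load("pics/aa_side.npy"));m=(abs(W[...,1]-.364)<.035)&(abs(W[...,0]-.416)<.028)&(W[...,2]>.09)&(W[...,2]<.115);print(W[m].mean(0),W[m].max(0))
p=cv2.imread("pics/aa_side.png");cv2.imwrite("pics/aa2.png",cv2.resize(p[150:250,190:310],None,fx=6,fy=6,interpolation=cv2.INTER_CUBIC))
E
```

```text
t 19.02 at [0.4219 0.3636 0.059 ] jaw -15.0 tilt -0.99994 F [-0.39 -0.34 -0.18] open 1.003
toolz [ 0.008   0.007  -0.9999]
1 [-0.0002, -0.0007, -0.0318] roll -0.0
2 [-0.0002, -0.0007, -0.0318] roll -0.0
3 [-0.0002, -0.0007, -0.0318] roll -0.0
4 [-0.0002, -0.0007, -0.0318] roll -0.0
5 [-0.0002, -0.0007, -0.0318] roll -0.0
6 [-0.0002, -0.0007, -0.0318] roll -0.0
[0.41899419 0.37076645 0.09621611] [0.44324887 0.38909589 0.1045011 ]
```

View pics/aa2.png

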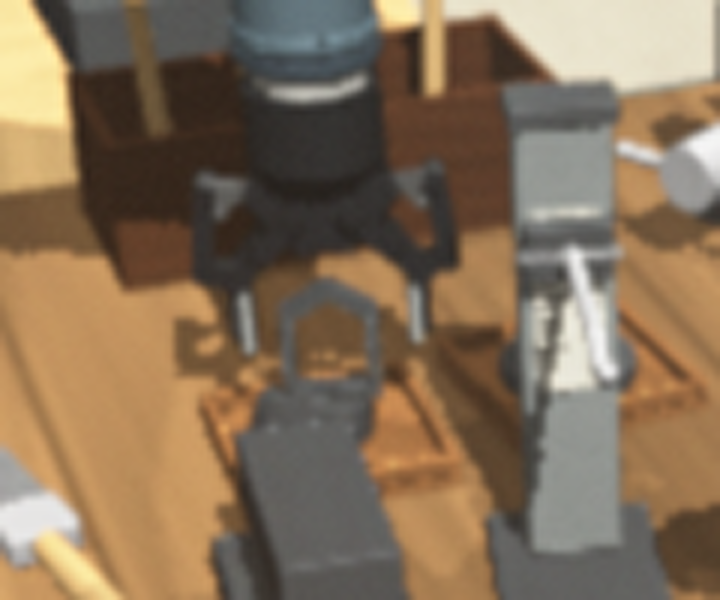

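Released and standing, with the fingers clear on both sides. Now I go straight up, and then back out of the view.

Call:
move_arm(
  targets=[
    {"slide": [0, 0, -0.02], "roll": 0},
    {"slide": [0, 0, -0.03], "roll": 0},
    {"slide": [0, 0, -0.035], "roll": 0},
    {"slide": [0, 0, -0.035], "roll": 0},
    {"slide": [0, 0, -0.035], "roll": 0},
    {"slide": [0, 0, -0.035], "roll": 0},
    {"slide": [-0.035, 0, -0.01], "roll": 0},
    {"slide": [-0.035, 0, 0], "roll": 0},
  ],
)

```text
t: 19.68
eef_pos: [0.4019, 0.2957, 0.2665]
tcp_rot: [-2.487, -1.918, -0.013]
force: [0.3, -0.1, 0.1]
opening: 0.996
```

Call:
move_arm(
  targets=[
    {"slide": [-0.035, -0.01, 0], "roll": 0},
    {"slide": [-0.035, -0.01, 0], "roll": 0},
    {"slide": [-0.035, -0.01, 0], "roll": 0},
    {"slide": [-0.035, 0, 0], "roll": 0},
    {"slide": [-0.035, 0, 0], "roll": 0},
    {"slide": [-0.02, 0, 0], "roll": 0},
  ],
)

```text
t: 20.18
eef_pos: [0.3205, 0.1083, 0.2676]
tcp_rot: [2.478, 1.921, 0.028]
force: [1.2, 0.7, -0.2]
opening: 0.998
```

```bash
python3 - <<'E'
from h import *
o=cap("bb"); s=ctrl.read_state(); print(s["t"],s["eef_pos"],s["force"])
W=cloud("top",o["top"][1])
r=np.hypot(W[...,0]-PIV[0],W[...,1]-PIV[1]); m=(r>.06)&(r<.155)&(W[...,2]>.205)&(W[...,2]<.225); P=W[m]-[*PIV,0]
a=np.degrees(np.arctan2(P[:,1],P[:,0]))%360
if len(a): print("guard",np.radians(np.median(a)-166.3),len(a))
for n in("top","side"):
    W=cloud(n,o[n][1]); m=(abs(W[...,1]-.362)<.05)&(abs(W[...,0]-.416)<.05)&(W[...,2]>.03)&(W[...,2]<.12); P=W[m]; 
    for a,b in((.04,.06),(.06,.08),(.08,.095),(.095,.12)):
        Q=P[(P[:,2]>a)&(P[:,2]<b)]
        if len(Q)>4: print(n,a,len(Q),cv2.minAreaRect((Q[:,:2]*1000).astype(np.float32)),Q[:,2].max())
p=cv2.imread("pics/bb_top.png");cv2.imwrite("pics/bb1.png",p)
cv2.imwrite("pics/bb3.png",cv2.resize(p[180:330,130:330],None,fx=4,fy=4,interpolation=cv2.INTER_CUBIC))
p=cv2.imread("pics/bb_side.png");cv2.imwrite("pics/bb2.png",cv2.resize(p[130:300,180:400],None,fx=3.5,fy=3.5,interpolation=cv2.INTER_CUBIC))
E
```

```text
20.2833 [0.32131907 0.10809029 0.26785625] [-0.620963    0.09514768  0.08130016]
guard 1.7191528410653867 258
top 0.04 63 ((418.5654296875, 372.8724670410156), (15.657835006713867, 53.298274993896484), 76.45538330078125) 0.05868625669224984
top 0.06 14 ((417.0736083984375, 365.9424133300781), (8.601609230041504, 54.924537658691406), 67.18301391601562) 0.07923520176296718
top 0.08 65 ((418.9244384765625, 372.7833557128906), (17.257570266723633, 55.23016357421875), 73.85111999511719) 0.09468972604411656
top 0.095 77 ((420.2391052246094, 373.1080322265625), (17.44378089904785, 42.563682556152344), 75.03687286376953) 0.10779749489254947
side 0.04 36 ((417.8169860839844, 368.4329833984375), (17.717056274414062, 54.96406936645508), 77.84319305419922) 0.05976323813819369
side 0.06 23 ((416.07672119140625, 366.5465087890625), (10.597393035888672, 54.230323791503906), 74.94840240478516) 0.07982246497848039
side 0.08 43 ((418.2108459472656, 372.8096923828125), (24.373531341552734, 55.54384231567383), 80.55752563476562) 0.09496722082623803
side 0.095 35 ((421.1927185058594, 369.831787109375), (23.517446517944336, 43.36112594604492), 69.57664489746094) 0.10639913664809375
```

View pics/bb3.png

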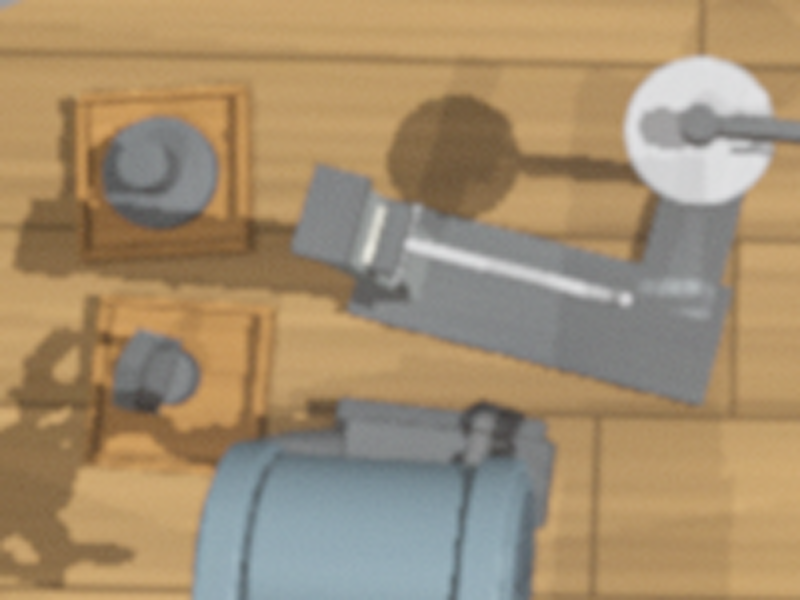

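View pics/bb_side.png

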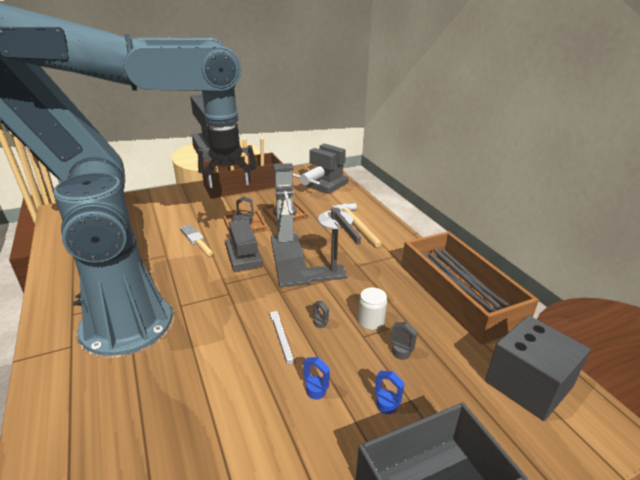

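```bash
python3 - <<'E'
from h import *
for i in range(4): ctrl.get_image("side")
print(ctrl.read_state()["joint_velocities"].round(4)); print(ctrl.close_job())
E
```

```text
[ 0.0169  0.0109 -0.0032 -0.0001  0.0024 -0.0026]
the job is handed in; nothing more can be done
None
```

The job is handed in, at about 20.5 s of the 72 s allowed. Every step was carried out and no check failed. No verdict is reported.

- **Guard:** I pushed the bar round from about 0.34 rad. It measured 1.72 rad in the top view after I let go, and 1.72 rad again at the end (1.62 to 1.88 is accepted).
- **Hanging:** I hung the large stirrup on the hook and released it when the wrist force was close to zero. It stayed at the same position for about 2.5 s, centred on the hook arm and close to upright, with the hook down about 23 mm. I then regripped it, lifted it about 50 mm and drew it off past the tip.
- **Placing:** The stirrup stands in the empty tray. Its side spans stay within about 7 mm of each other over its whole height, its top is about 105 to 108 mm above the bench (105 expected), and it is roughly 6 and 12 mm from the tray's centre.
- **End state:** The hook's tip is back at its starting image position, so the hook is unloaded. The gripper is open and clear of everything. The last side view shows no bystander visibly moved; I did not measure their positions again.

**Disagreements:** The tray's outline measured 117 mm one way instead of 125, and the two cameras differed by about 4 mm on its centre. The tool also drifted up to about 0.05 rad off vertical while lowering to pick up the stirrup. Both are small against the tolerances.

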